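Fit the photo-sensor onto the conveyor's bent rod

ROBOT

A 6-joint arm with a two-finger parallel gripper is mounted at the origin on the work surface. World frame = base frame: x ahead of the robot, y to its left, z up, the work surface at z = 0. Lengths are in m, angles in rad, forces in N, time in s.
With the tool pointing down it reaches from about 0.3 to 0.875 m from the base axis. Payload 4.2 kg.
Tool frame: the origin (TCP) lies between the finger pads; the fingertips stand 14 mm ahead of it and the grasp point (between the pads) lies 5 mm behind it; x points along the fingers, y is the direction in which the jaws open and shut, and the axes are right-handed (so a half turn about x gives the same grasp; the last joint's range is limited). The gripper opens to 85 mm and grips with 20 to 120 N. Pads are 22 mm wide; open, the fingers measure 114 mm over their backs; the gripper's body (76 mm by 85 mm) begins 54 mm behind the grasp point. The pads swing forward as they close: fully open they stand 13 mm farther back than shut.
Start: joints at [-1.314, 0.32, 1.565, -0, 1.257, -0.02], TCP at [0.157, -0.553, 0.207] pointing down, gripper open.
Joint ranges: [-3.11, 3.11], [-0.84, 2.01], [0.21, 2.61], [-1.34, 4.49], [0.05, 2.63], [-2.56, 2.56]. Speed limits (rad/s): [2.57, 2.57, 3.14, 3.14, 3.14, 3.14].

INTERFACE

Orientations are given as a rotation vector (axis times angle).
In Python, from rig import ctrl gives the robot as it stands.
- The arm moves only by the tool apply_moves, never from a script. Its argument "commands" is a list that holds one entry, the list of rows, each a list of 4 numbers: the shift along the tool's x, y, z in m, then the turn about the tool's x in degrees. In form: [[[tx, ty, tz, twist], ...]]. A call has exactly 8 rows; each row shifts and turns the commanded pose from where the row before left it, along the tool's axes as they then stand; what a row does not reach is not made up. A row lasts 1/10 s, in which the tool goes at most 50 mm and 8.59 degrees, less where a joint would pass 70% of its speed; a pose out of reach is approached as far as the arm can. A call is refused whole if a number of a shift passes 0.05 or a number of a turn 8.59, either way. A call with a gripper value outside its range is refused whole. "gripper" is the finger opening in m, from 0 to 0.0854, set as the call begins (left out, the last holds). The fingers move at their own pace and stop on an object; "grip_force" is the grip in N (left out, the last holds). Time passes only in rows, so rows that do not move let the fingers close, or fill a call up. It gives the time, the measured TCP pose, the force and the opening at its end, in the units of the state.
- ctrl.get_obs(): the state, without advancing time (a new reading comes with each control period).
- ctrl.camera(name): name is "scene" or "top" or "wrist"; returns a dict with "pixels" (480x640x3 uint8, red, green, blue), "z_map" (480x640 float32, m along the optical axis (not along the pixel's ray), 0 where there is no reading), "intrinsics" (3x3 intrinsics, pixels), "position" and "attitude" of the camera in the world. Camera axes: x right, y down, z forward; pixel columns grow to the right and rows downward; lengths in m; the calibration is good to about 2 mm. The wrist camera is an equidistant fisheye: a pixel r from the principal point sees the ray r / f radians off the axis. A picture is of the moment at which its call begins.
- ctrl.finish_job(): hands the job in, once; it reports no verdict.
The state is a dict: "time_s": time; "joint_pos": joint angles; "qd": joint speeds; "joint_torque": joint torques, N m; "tcp_pos": TCP position; "tcp_rot": TCP orientation; "wrist_force": force on the tool from outside, world axes, zero at the start; "torque": the same for the moment, N m; "opening": finger opening in m.
Only numpy, scipy, OpenCV 4.12 (cv2) and the standard library are available. Lean on these libraries where they do the work, as an engineer would, in place of code of your own. Each camera call takes 0.05 s, during which the arm holds its last target. There are 200 camera calls.

TASK

Fit the photoelectric sensor to the belt conveyor: pick up the sensor on its loosened rod clamp (the orange wing on top is there to hold it by), thread it onto the free end of the bent steel rod, ease it along and around the bend gently, without forcing or shifting the rod, and bring it fully home against the dark set collar over the belt. Let go so that the sensor hangs there facing down at the belt, and leave everything else alone.

Things in the scene. Friction and masses are not known exactly. Their poses are not given: they have to be found in the camera images.
- clamp: the sensor on its loosened rod clamp, 110 mm high, 0.13 to 0.21 kg, standing upright. Origin: centre of the bore, which runs along x (18 long, 15 mm bore). z up: aluminium block to z +14, orange wing to hold from z 16 to 50 (26 along x, 12 thick along y), blue sensor from z -14 to -60 (26 along x, 40 along y). Fits the rod either way round; out of line with the rod by a few degrees the bore binds
- station: conveyor station, fixed to the bench. Origin: bench level below the axis of the upright post. A 12 mm round rod lies level in the post's clamp head, axis at z 200 (block 36 long in y, top z 228). It leaves the post along -y, crosses the belt (runs along x, y -45 to -125, top at z 100), then bends horizontally towards -x into a free leg, so the open end faces the robot
- tip (a point): extreme end (rounded, radius 6) of the rod's free leg, on its axis; x points along the leg from the end into the rod, z up: thread the bore on along +x. After 73 to 97 mm (not measured, varies) the leg runs into the bend, radius 60 at the rod's centre line, which turns left seen from above by 83 to 97 degrees (not measured) into the straight length that leads to the set collar
- home (a point): nominal bore centre with the clamp home: 84 mm from the post axis, where the block meets the far face of the set collar (dark steel ring, 26 across, 10 wide, face 75 mm from the post axis). Axes as the station's. The straight length really leaves the post up to 10.5 degrees either side of -y (not measured), pivoting on the post axis, so the true spot lies up to 16 mm off along x: feel for it
- puck0: aluminium workpiece puck, 40 mm across, 22 mm high, standing on the belt on the robot's side of the post; bystander
- puck1: red workpiece puck, 40 mm across, 22 mm high, standing on the belt on the robot's side of the post; bystander
- estop: yellow emergency-stop box, 70 x 70 x 83 mm, red mushroom button, on the bench to the left; bystander
- screwdriver: screwdriver lying on the bench to the left; bystander
- sparecollar: spare dark steel collar, 26 mm across, 10 mm high, lying on the bench to the right; bystander
- hexkey: dark steel hex key, about 105 mm long, lying on the bench to the right; bystander
Mind the look-alikes: they are no part of the job. There is more than one size of the clamp; the job needs the largest.

How it is judged:
On the way, in this order (a step that is already met when the one before it is completed fails the run):
1. the clamp is threaded on the rod's free leg (x of clamp in the frame of tip between 0.02 and 0.09 m and y of clamp in the frame of tip between -0.005 and 0.005 m and z of clamp in the frame of tip between -0.005 and 0.005 m), for 0.1 s.
2. the clamp has come around the bend onto the length that crosses the belt (x of clamp in the frame of home between -0.04 and 0.04 m and y of clamp in the frame of home between -0.05 and -0.005 m and z of clamp in the frame of home between -0.005 and 0.005 m and angle between the x axis of clamp and the y axis of station, either way round below 0.4 rad), for 0.1 s.
At the end, for the whole second after the job is handed in: the clamp is on the rod against the set collar: bore centre at most 2.5 mm short of home along y, within 20 mm of it along x and 5 mm in height, bore within 0.36 rad of the station's y, sensor hanging within 0.25 rad of upright, at rest and released (x of clamp in the frame of home between -0.02 and 0.02 m and y of clamp in the frame of home between -0.0025 and 0.004 m and z of clamp in the frame of home between -0.005 and 0.005 m and angle between the x axis of clamp and the y axis of station, either way round below 0.36 rad and angle between clamp's own z axis and vertical below 0.25 rad and linear speed of clamp below 0.02 m/s); the robot touches nothing.
It fails at once if the clamp binds or presses on the rod or collar with more than 15 N in all (the sum of its contacts, both sides of the bore counted) (contact force between clamp and station above 15 N).
It fails at once if the rod is pushed more than 6 mm out of its setting (distance of tip from where it was at the start of the episode above 0.006 m).
It fails at once if a bystander is moved more than 20 mm (distance of any of puck0, puck1, estop, screwdriver, sparecollar, hexkey from where it was at the start of the episode above 0.02 m).
It also fails if it takes over 72 s, if anything falls off the work surface, if the arm or the gripper's body presses on something with over 40 N, if the wrist force passes 120 N, or if a joint passes its speed limit or range.

## Working session

There is one attempt and no reset: what is moved stays moved. The work goes in short steps, Python scripts to look and compute and a tool call to move; the robot and the scene stay as the last step left them, time stands still between calls to the robot, and variables do not carry over. Pictures are saved under pics/ and viewed, about 8 in all and at most 12, crops included, and the job is handed in when it is done.

Besides the shell and the picture viewer there is one more tool, called after ">>>" by a JSON object that holds its "fn" and its "kwargs", one argument or row to a line. apply_moves: Moves the arm, as the interface text tells. Its arguments: {"type":"object","properties":{"commands":{"type":"array","items":{"type":"array","items":{"type":"array","items":{"type":"number"}}}},"gripper":{"type":"number"},"grip_force":{"type":"number"}},"required":["commands"]}

```bash
ls; mkdir -p pics; cat > h.py <<'E'
import numpy as np, cv2, pickle
from scipy.spatial.transform import Rotation as R
def rot(a):
    a=np.array(a,float)
    if a.shape==(3,3): return a
    return R.from_rotvec(a).as_matrix() if a.size==3 else R.from_quat(a).as_matrix()
def grab(ctrl,n,tag):
    c=ctrl.camera(n); pickle.dump(c,open(f'{tag}.pkl','wb'))
    cv2.imwrite(f'pics/{tag}.png',c['pixels'][:,:,::-1]); return c
def pts(c):
    K=np.array(c['intrinsics']);z=c['z_map'];v,u=np.mgrid[:480,:640]
    P=np.stack([(u-K[0,2])/K[0,0]*z,(v-K[1,2])/K[1,1]*z,z],-1)
    W=P@rot(c['attitude']).T+np.array(c['position']); W[z<=0]=np.nan; return W
E
python3 - <<'E'
from rig import ctrl
from h import *
o=ctrl.get_obs();print(o)
for n in('scene','top'):
    c=grab(ctrl,n,n+'0');print(n,c['intrinsics'],c['position'],c['attitude'])
a=[cv2.imread(f'pics/{n}0.png') for n in('scene','top')]
E
```

```text
pics
{'time_s': 0.0, 'joint_pos': array([-1.31399498e+00,  3.20314236e-01,  1.56569527e+00,  1.78696931e-05,
        1.25735386e+00, -2.00138163e-02]), 'qd': array([ 1.02714732e-03,  1.40252604e-03,  1.12312025e-03, -1.32826305e-03,
       -1.30997042e-03,  4.87174623e-05]), 'joint_torque': array([-2.74221340e-03, -4.15533507e+01, -2.34162015e+01, -3.93568062e-04,
        8.18387984e-03,  5.59118490e-06]), 'tcp_pos': array([ 0.15701244, -0.55261556,  0.20656314]), 'tcp_rot': array([ 2.07377709,  0.29073872, -2.07417972]), 'wrist_force': array([ 0.20019109, -0.29642693,  0.55525606]), 'torque': array([-0.00160238,  0.04560089, -0.01411367]), 'opening': 0.08537795139881649}
scene [[522.50048498   0.         324.5163711 ]
 [  0.         522.50048498 238.85886695]
 [  0.           0.           1.        ]] [0.74372039 0.49262232 1.10470226] [-0.70869715 -2.83883198  0.76462263]
top [[583.52351275   0.         325.98666719]
 [  0.         583.52351275 239.53045345]
 [  0.           0.           1.        ]] [ 0.4019085  -0.01437216  1.3494816 ] [-2.19119901  2.18531818 -0.084869  ]
```

View pics/top0.png

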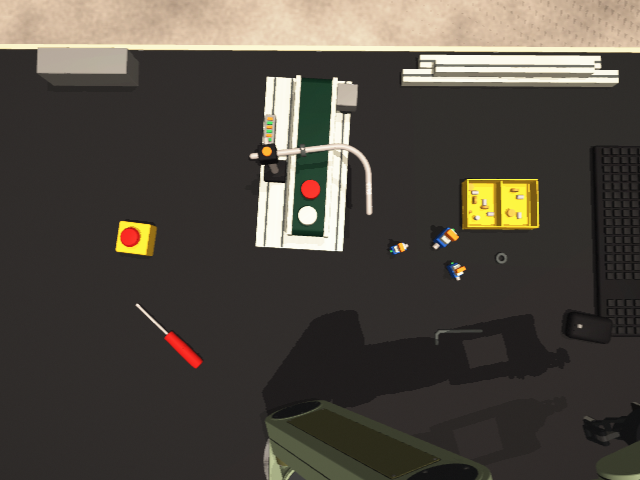

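View pics/scene0.png

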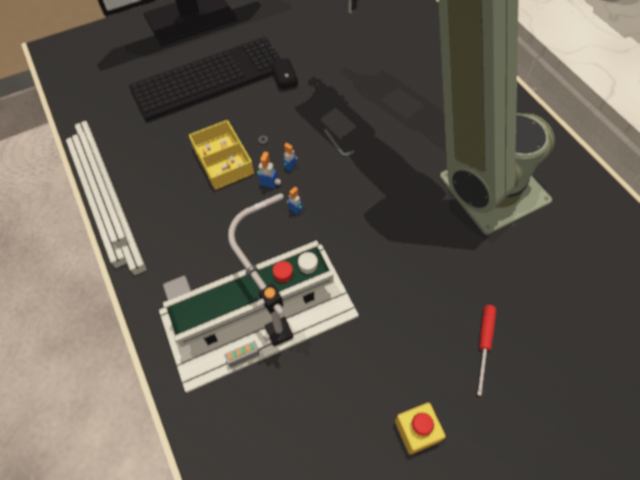

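The top view shows the post head at about (267,152), the collar at (302,150), and the rod running right then bending down to its end at (369,213). The three clamps are at (398,248), (445,238) and (457,270), and the middle one looks largest. The scene view agrees.

```bash
python3 - <<'E'
from h import *
for n in('top0','scene0'):
    c=pickle.load(open(n+'.pkl','rb'));W=pts(c);hsv=cv2.cvtColor(c['pixels'],cv2.COLOR_RGB2HSV);H,S,V=hsv[...,0],hsv[...,1],hsv[...,2]
    print(n)
    for nm,m in(('orange',(H>8)&(H<20)&(S>130)&(V>110)),('blue',(H>95)&(H<125)&(S>100)&(V>50))):
        k,l,st,ce=cv2.connectedComponentsWithStats(m.astype(np.uint8))
        for i in range(1,k):
            if st[i,4]<12: continue
            P=W[l==i]
            print(nm,st[i],ce[i].round(),'med',np.nanmedian(P,0).round(4),'min',np.nanmin(P,0).round(3),'max',np.nanmax(P,0).round(3))
    m=(W[...,2]>.185)&(W[...,2]<.213)&(W[...,0]>.35)&(W[...,0]<.75)&(W[...,1]<.14)&(W[...,1]>-.16)
    vv,uu=np.nonzero(m);P=W[m]
    np.save(n+'rod.npy',P)
    # slices
    if len(P):
      for x in np.arange(.40,.62,.02):
        q=P[(abs(P[:,0]-x)<.01)&(P[:,1]<-.0)]; 
        if len(q): print('x',x.round(3),len(q),'y',q[:,1].min().round(4),q[:,1].max().round(4),q[:,1].mean().round(4),'z',q[:,2].max().round(4))
      for y in np.arange(-.1,.14,.015):
        q=P[(abs(P[:,1]-y)<.0075)&(P[:,0]>.5)]
        if len(q): print('y',y.round(3),len(q),'x',q[:,0].min().round(4),q[:,0].max().round(4),q[:,0].mean().round(4),'z',q[:,2].max().round(4))
      print('tip minx',P[P[:,1]<-.03][:,0].min())
    h=W[...,2]; 
    m=(h>.222)&(h<.24)&(W[...,0]>.4)&(W[...,0]<.8)&(abs(W[...,1])<.3);P=W[m]; print('head',len(P),np.median(P,0),P.min(0),P.max(0)) if len(P) else 0
c=pickle.load(open('top0.pkl','rb'))['pixels'];s=pickle.load(open('scene0.pkl','rb'))['pixels']
a=cv2.resize(c[130:290,235:480],None,fx=3.2,fy=3.2,interpolation=cv2.INTER_CUBIC)
cv2.imwrite('pics/crop.png',a[:,:,::-1])
E
```

```text
top0
orange [267 117   6   4  16] [270. 118.] med [0.7694 0.1044 0.0506] min [0.766 0.1   0.045] max [0.772 0.112 0.056]
orange [267 126   5   3  12] [269. 127.] med [0.7485 0.1067 0.0506] min [0.745 0.102 0.044] max [0.753 0.112 0.056]
orange [266 134   6   3  18] [268. 135.] med [0.7316 0.1079 0.0497] min [0.727 0.102 0.041] max [0.734 0.114 0.056]
orange [262 147  10   9  34] [266. 151.] med [0.6538 0.0946 0.2272] min [0.646 0.086 0.222] max [0.664 0.104 0.232]
orange [511 189   7   3  13] [513. 190.] med [ 0.6113 -0.4533  0.0151] min [ 0.611 -0.464  0.011] max [ 0.615 -0.449  0.022]
orange [473 196   3   8  15] [474. 200.] med [ 0.5889 -0.3634  0.0177] min [ 0.582 -0.366  0.012] max [ 0.598 -0.361  0.023]
orange [481 205   7   4  13] [483. 207.] med [ 0.5712 -0.3835  0.0168] min [ 0.57  -0.393  0.01 ] max [ 0.579 -0.38   0.023]
orange [135 228   6  14  14] [138. 234.] med [0.504  0.3918 0.0576] min [0.49  0.386 0.053] max [0.518 0.401 0.075]
orange [445 229  14  12  56] [450. 236.] med [ 0.5004 -0.2876  0.1038] min [ 0.49  -0.33  -0.002] max [ 0.514 -0.278  0.115]
orange [398 243
[... 2879 characters left out ...]
.2105
y -0.055 37 x 0.6639 0.6771 0.6705 z 0.2096
y -0.04 38 x 0.6647 0.6771 0.6715 z 0.2107
y -0.025 45 x 0.6634 0.6752 0.6698 z 0.2101
y -0.01 39 x 0.6617 0.6739 0.6679 z 0.2084
y 0.005 45 x 0.6592 0.6721 0.6659 z 0.2096
y 0.02 57 x 0.6503 0.6758 0.6627 z 0.2128
y 0.035 67 x 0.6544 0.675 0.6641 z 0.2119
y 0.05 44 x 0.654 0.6665 0.6606 z 0.2093
y 0.065 36 x 0.6534 0.6649 0.6592 z 0.2106
y 0.08 4 x 0.6715 0.6722 0.672 z 0.2099
y 0.095 25 x 0.669 0.6847 0.6738 z 0.2128
y 0.11 100 x 0.6377 0.6693 0.6545 z 0.2128
y 0.125 43 x 0.6455 0.6573 0.6517 z 0.2091
tip minx 0.5338884349727796
head 206 [0.65504673 0.09473285 0.22440984] [0.63840976 0.07550616 0.2220402 ] [0.67085512 0.11141898 0.23200532]
```

View pics/crop.png

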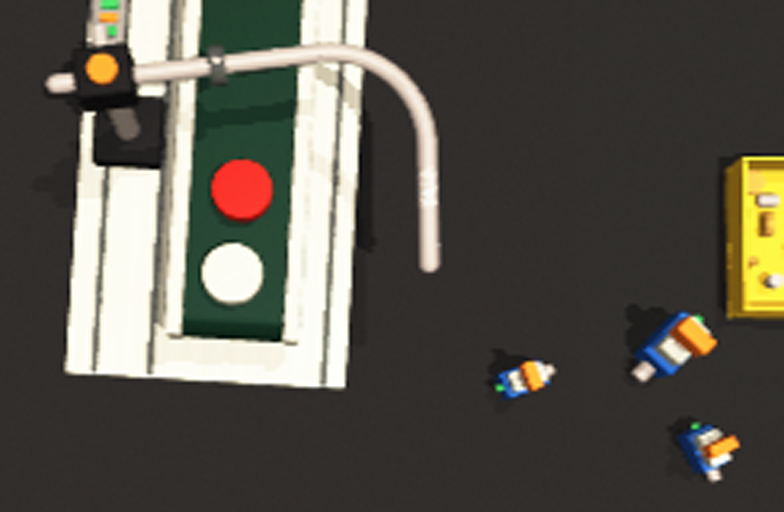

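The crop shows the largest clamp at (675,345). Its wing's long side runs from upper left to lower right, and the two smaller look-alikes are at (525,378) and (708,450). Next I fit the rod's axis and the clamp's yaw.

```bash
python3 - <<'E'
from h import *
from scipy.optimize import least_squares
from rig import ctrl
o=ctrl.get_obs();print(rot(o['tcp_rot']).round(3))
for n in('top0','scene0'):
    c=pickle.load(open(n+'.pkl','rb'));W=pts(c);hsv=cv2.cvtColor(c['pixels'],cv2.COLOR_RGB2HSV);H,S=hsv[...,0],hsv[...,1]
    m=(abs(W[...,0]-.5)<.04)&(abs(W[...,1]+.288)<.04)
    w=m&(W[...,2]>.098)&(H<25)&(S>120)
    P=W[w];r=cv2.minAreaRect((P[:,:2]*1000).astype(np.float32));print(n,'wing',len(P),r,P[:,2].max())
    u,s,vt=np.linalg.svd(P[:,:2]-P[:,:2].mean(0),full_matrices=False);print(P[:,:2].mean(0),np.degrees(np.arctan2(vt[0,1],vt[0,0])),s)
    P=np.load(n+'rod.npy');
    # remove occlusion-edge points: keep surface-consistent
    cam=np.array(c['position']);
    def line(sel,ax):
        Q=P[sel]
        def f(p): # axis: pt + heading, z .2; residual distance to axis -6mm
            d=np.array([np.cos(p[1]),np.sin(p[1])]);nn=np.array([-d[1],d[0]])
            o0=np.array([.57,-.105]) if ax==0 else np.array([.666,0.])
            l=(Q[:,:2]-o0)@nn-p[0]
            return np.hypot(l,Q[:,2]-.2-p[2])-.006
        r=least_squares(f,[0,0 if ax==0 else np.pi/2,0],loss='soft_l1',f_scale=.001)
        return r.x,np.degrees(r.x[1]),len(Q)
    print('leg',line((P[:,1]<-.09)&(P[:,0]<.605)&(P[:,0]>.54),0))
    print('str',line((P[:,1]>-.035)&(P[:,1]<.068)&((P[:,1]<.012)|(P[:,1]>.042)),1))
    Q=P[P[:,1]<-.09];print('tip x',np.sort(Q[:,0])[:4])
    m=(W[...,0]>.4)&(W[...,0]<.75)&(W[...,1]>-.1)&(W[...,1]<.1)&(abs(W[...,2]-.207)<.02)&(c['pixels'].max(2)<110)
    P=W[m&(W[...,1]<.05)&(W[...,1]>.0)];print('collar',len(P),np.median(P,0),P.min(0),P.max(0))
E
```

```text
[[-0.     0.273 -0.962]
 [ 0.002 -0.962 -0.273]
 [-1.    -0.002 -0.   ]]
top0 wing 78 ((502.28363037109375, -290.2518615722656), (24.107303619384766, 13.168240547180176), 47.436344146728516) 0.11485286875685397
[ 0.5017037  -0.29016053] -135.26552398777332 [0.06448163 0.0340754 ]
leg (array([0.00022155, 0.02405706, 0.0002779 ]), np.float64(1.3783679580209498), 197)
str (array([-4.44478495e-04,  1.69432388e+00,  3.24636100e-04]), np.float64(97.07760762156639), 219)
tip x [0.53422428 0.53446191 0.53458331 0.53466014]
collar 54 [0.65815894 0.02627799 0.20938717] [0.65002203 0.01270696 0.19533787] [0.67378874 0.03251559 0.21618243]
scene0 wing 64 ((502.5469665527344, -292.8396911621094), (29.642507553100586, 11.456269264221191), 42.73858642578125) 0.11586408270071435
[ 0.50316822 -0.29125687] 42.39248186488602 [0.06572893 0.02861557]
leg (array([-0.00269716,  0.00235125,  0.00121451]), np.float64(0.13471648128096073), 179)
str (array([1.16005195e-04, 1.69802331e+00, 9.05275559e-04]), np.float64(97.28956941934783), 213)
tip x [0.53388843 0.53393137 0.53538836 0.53606834]
collar 54 [0.66620655 0.02754391 0.20805119] [0.65139071 0.01730941 0.19147874] [0.67584136 0.03039633 0.21454082]
```

```bash
cat > plan.py <<'E'
import numpy as np, json
from scipy.spatial.transform import Rotation as R
def head(M): return np.degrees(np.arctan2(M[1,1],M[0,1]))
def plan(p,M,way,dig=4):
    """way: list of (xyz, tool-y heading deg, rows); linear legs. returns rows"""
    rows=[];p=np.array(p,float);M=np.array(M)
    for t,h,n in way:
        p0=p.copy();dh=(h-head(M)+180)%360-180;t=np.array(t,float)
        h0=head(M)
        for k in range(1,n+1):
            d=M.T@(p0+(t-p0)*k/n-p); d=d.round(dig)
            tw=round(-(((h0+dh*k/n)-head(M)+180)%360-180),2)
            rows.append([float(x) for x in d]+[float(tw)]); p=p+M@d; M=M@R.from_rotvec([np.radians(tw),0,0]).as_matrix()
    return rows
def show(rows):
    while len(rows)%8: rows.append([0,0,0,0])
    for i in range(0,len(rows),8): print(json.dumps([rows[i:i+8]]))
def state():
    from rig import ctrl
    o=ctrl.get_obs();M=R.from_rotvec(o['tcp_rot']).as_matrix()
    print('t',o['time_s'],'p',o['tcp_pos'].round(4),'hd',head(M).round(2),'tilt',M[2].round(4),'F',o['wrist_force'].round(2),'T',o['torque'].round(3),'op',round(o['opening'],4),'q',o['joint_pos'].round(2))
    return o['tcp_pos'],M
E
python3 - <<'E'
from plan import *
p,M=state()
show(plan(p,M,[([.5015,-.291,.20],-45,14)]))
E
```

```text
t 0.1 p [ 0.157  -0.5527  0.2067] hd -74.14 tilt [-1.     -0.0016 -0.    ] F [ 0.12 -0.51 -0.37] T [-0.008  0.026  0.016] op 0.0854 q [-1.31  0.32  1.57  0.    1.26 -0.02]
[[[0.0005, -0.0113, -0.0288, -2.08], [0.0005, -0.0102, -0.0291, -2.08], [0.0005, -0.0091, -0.0296, -2.08], [0.0005, -0.0081, -0.0298, -2.09], [0.0005, -0.0069, -0.0301, -2.08], [0.0005, -0.0059, -0.0303, -2.08], [0.0005, -0.0048, -0.0306, -2.08], [0.0005, -0.0036, -0.0306, -2.08]]]
[[[0.0005, -0.0025, -0.0308, -2.08], [0.0004, -0.0015, -0.0309, -2.08], [0.0005, -0.0003, -0.0309, -2.09], [0.0005, 0.0009, -0.0309, -2.08], [0.0005, 0.0019, -0.0308, -2.08], [0.0005, 0.0031, -0.0308, -2.08], [0, 0, 0, 0], [0, 0, 0, 0]]]
```

>>> {"fn": "apply_moves", "kwargs": {
  "commands": [
    [[0.0005,-0.0113,-0.0288,-2.08],[0.0005,-0.0102,-0.0291,-2.08],[0.0005,-0.0091,-0.0296,-2.08],[0.0005,-0.0081,-0.0298,-2.09],[0.0005,-0.0069,-0.0301,-2.08],[0.0005,-0.0059,-0.0303,-2.08],[0.0005,-0.0048,-0.0306,-2.08],[0.0005,-0.0036,-0.0306,-2.08]]
  ],
  "gripper": 0.06
}}

```text
time_s: 0.9
tcp_pos: [0.3547, -0.4025, 0.203]
tcp_rot: [1.899, 0.556, -1.899]
wrist_force: [0.2, 0.4, -0.2]
opening: 0.0603
```

>>> {"fn": "apply_moves", "kwargs": {
  "commands": [
    [[0.0005,-0.0025,-0.0308,-2.08],[0.0004,-0.0015,-0.0309,-2.08],[0.0005,-0.0003,-0.0309,-2.09],[0.0005,0.0009,-0.0309,-2.08],[0.0005,0.0019,-0.0308,-2.08],[0.0005,0.0031,-0.0308,-2.08],[0,0,0,0],[0,0,0,0]]
  ]
}}

```text
time_s: 1.7
tcp_pos: [0.5015, -0.2911, 0.1999]
tcp_rot: [1.758, 0.731, -1.761]
wrist_force: [-0.4, -0.9, -0.3]
opening: 0.0605
```

```bash
python3 - <<'E'
from plan import *
from h import *
from rig import ctrl
p,M=state()
c=grab(ctrl,'wrist','w1');print(c['intrinsics'],c['position'],rot(c['attitude']).round(3))
print(M.round(3))
E
```

```text
t 1.7 p [ 0.5015 -0.2911  0.1999] hd -44.93 tilt [-1.     -0.0012  0.001 ] F [-0.39 -0.93 -0.31] T [-0.013 -0.013 -0.038] op 0.0605 q [-0.55  0.33  1.56 -0.    1.25  0.24]
[[371.64829954   0.         323.67233486]
 [  0.         371.64829954 237.07543246]
 [  0.           0.           1.        ]] [ 0.55770452 -0.23391148  0.36647746] [[ 0.709 -0.67  -0.222]
 [-0.706 -0.673 -0.221]
 [-0.001  0.313 -0.95 ]]
[[-0.002  0.708 -0.706]
 [ 0.    -0.706 -0.708]
 [-1.    -0.001  0.001]]
```

View pics/w1.png

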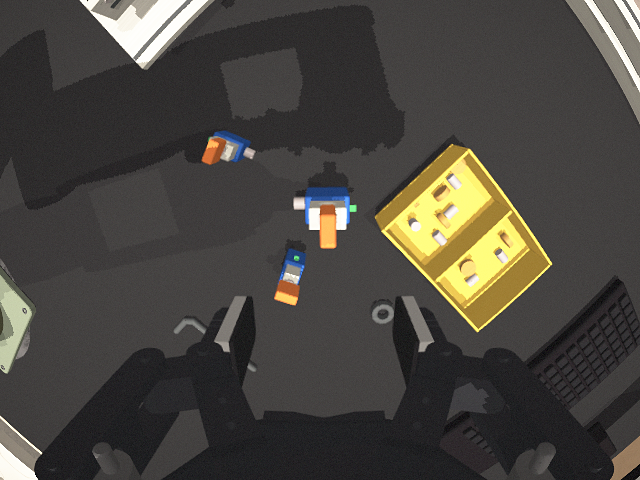

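The wrist view has the target clamp at (328,215), its orange wing nearly vertical and between the finger pads at columns 235 and 415. The smaller clamps are at (225,148) and (290,275). I'll measure the wing precisely.

```bash
cat >> h.py <<'E'
def fpts(c):
    K=np.array(c['intrinsics']);z=c['z_map'];v,u=np.mgrid[:480,:640]
    x,y=(u-K[0,2])/K[0,0],(v-K[1,2])/K[1,1];th=np.hypot(x,y)+1e-9
    t=np.tan(th);P=np.stack([x/th*t*z,y/th*t*z,z],-1)
    W=P@rot(c['attitude']).T+np.array(c['position']);W[z<=0]=np.nan;return W
def ray(c,u,v,zz):
    K=np.array(c['intrinsics']);x,y=(u-K[0,2])/K[0,0],(v-K[1,2])/K[1,1];th=np.hypot(x,y)+1e-9
    d=np.stack([x/th*np.sin(th),y/th*np.sin(th),np.cos(th)],-1)@rot(c['attitude']).T
    o=np.array(c['position']);return o+d*((zz-o[2])/d[...,2])[...,None]
E
python3 - <<'E'
from h import *
c=pickle.load(open('w1.pkl','rb'));W=fpts(c);hsv=cv2.cvtColor(c['pixels'],cv2.COLOR_RGB2HSV);H,S,V=hsv[...,0],hsv[...,1],hsv[...,2]
m=np.zeros((480,640),bool);m[200:252,310:350]=1
w=m&(H>5)&(H<22)&(S>130)
for lo in(.1,.106):
    P=W[w&(W[...,2]>lo)];r=cv2.minAreaRect((P[:,:2]*1000).astype(np.float32));print(len(P),r,np.median(P[:,2]),P[:,2].max())
vv,uu=np.nonzero(w);v0=vv.min()
for v in range(vv.min(),vv.max()+1,4):
    q=uu[vv==v];print(v,q.min(),q.max(),W[v,(q.min()+q.max())//2].round(4),hsv[v,(q.min()+q.max())//2])
b=m*0;b=(H>95)&(H<125)&(S>100);b[:180]=0;b[260:]=0;b[:,:300]=0;b[:,355:]=0
P=W[b.astype(bool)];print('blue',len(P),np.nanmedian(P,0),P[:,2].max())
# block sides: blue edge line
E
```

```text
568 ((502.70196533203125, -292.6315002441406), (26.757360458374023, 11.050897598266602), 45.184940338134766) 0.10990774107459644 0.11306425408509402
542 ((502.70281982421875, -292.6321105957031), (26.757282257080078, 11.050912857055664), 45.1798210144043) 0.10994259384885299 0.11306425408509402
205 322 333 [ 0.5119 -0.2831  0.0824] [ 11 160 175]
209 320 334 [ 0.5117 -0.2832  0.0946] [ 10 186 173]
213 320 334 [ 0.5117 -0.2831  0.1068] [ 10 182 172]
217 320 335 [ 0.5102 -0.2845  0.1104] [ 17 158 255]
221 320 335 [ 0.508  -0.2867  0.1098] [ 18 156 255]
225 320 335 [ 0.5059 -0.2889  0.1095] [ 18 155 255]
229 320 335 [ 0.5035 -0.2913  0.1083] [ 18 158 255]
233 319 336 [ 0.5015 -0.2932  0.1093] [ 18 155 255]
237 320 336 [ 0.5002 -0.2957  0.1104] [ 18 155 255]
241 320 336 [ 0.4981 -0.2978  0.1107] [ 18 160 255]
245 320 336 [ 0.4957 -0.3001  0.11  ] [ 23 147 255]
blue 819 [ 0.50946162 -0.2853912   0.04409055] nan
```

The wing centre measures (0.5027, -0.2926), yaw 45.2°, size 26.8 x 11 mm, top at z 0.110, all matching the given sizes. I'll descend and grip.

```bash
python3 - <<'E'
from plan import *
p,M=state()
show(plan(p,M,[([.5027,-.2926,.14],-44.82,4),([.5027,-.2926,.093],-44.82,4)]))
E
```

```text
t 1.75 p [ 0.501  -0.2916  0.2001] hd -45.0 tilt [-1.e+00 -9.e-04  9.e-04] F [0.59 0.03 0.06] T [-0.035  0.014  0.002] op 0.06 q [-0.55  0.33  1.56 -0.    1.25  0.24]
[[[0.015, 0.0005, -0.0001, -0.05], [0.0151, 0.0005, -0.0002, -0.04], [0.015, 0.0005, -0.0001, -0.05], [0.015, 0.0005, -0.0001, -0.04], [0.0118, 0.0, -0.0, -0.0], [0.0117, 0.0, -0.0, -0.0], [0.0118, 0.0, -0.0, -0.0], [0.0117, 0.0, -0.0, -0.0]]]
```

>>> {"fn": "apply_moves", "kwargs": {
  "commands": [
    [[0.015,0.0005,0,-0.05],[0.015,0.0005,0,-0.05],[0.015,0.0005,0,-0.05],[0.015,0.0005,0,0],[0.012,0,0,0],[0.0117,0,0,0],[0.0117,0,0,0],[0.0117,0,0,0]]
  ]
}}

```text
time_s: 2.55
tcp_pos: [0.503, -0.2932, 0.0928]
tcp_rot: [1.759, 0.73, -1.758]
wrist_force: [0.3, -0.4, -0.8]
opening: 0.0598
```

>>> {"fn": "apply_moves", "kwargs": {
  "commands": [
    [[0,0,0,0],[0,0,0,0],[0,0,0,0],[0,0,0,0],[0,0,0,0],[0,0,0,0],[0,0,0,0],[0,0,0,0]]
  ],
  "gripper": 0.0,
  "grip_force": 40
}}

```text
time_s: 3.35
tcp_pos: [0.5031, -0.2929, 0.0935]
tcp_rot: [1.758, 0.731, -1.758]
wrist_force: [-0.5, 0.5, -0.4]
opening: 0.0001
```

```bash
python3 - <<'E'
from plan import *
p,M=state()
E
```

```text
t 3.35 p [ 0.5031 -0.2929  0.0935] hd -44.85 tilt [-1.e+00  2.e-04  0.e+00] F [-0.51  0.52 -0.36] T [ 0.026  0.034 -0.006] op 0.0001 q [-0.55  0.42  1.71 -0.    1.01  0.24]
```

The jaws closed to 0, so they hold nothing. I'll look.

```bash
python3 - <<'E'
from h import *
from rig import ctrl
a=grab(ctrl,'wrist','w2');b=grab(ctrl,'scene','s2')
W=pts(b)
im=np.hstack([a['pixels'][150:400,160:480],cv2.resize(b['pixels'][110:235,220:380],(320,250),interpolation=2)])
cv2.imwrite('pics/c2.png',im[:,:,::-1])
E
```

```text
(no output)
```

View pics/c2.png

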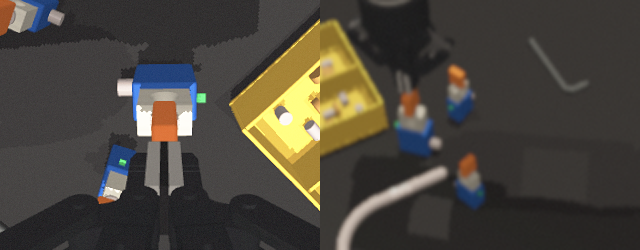

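The crop shows the clamp upright with its wing just ahead of the closed fingers along tool -z. I'll measure the clamp against the fingers now.

```bash
python3 - <<'E'
from h import *
c=pickle.load(open('w2.pkl','rb'));W=fpts(c);hsv=cv2.cvtColor(c['pixels'],cv2.COLOR_RGB2HSV);H,S,V=hsv[...,0],hsv[...,1],hsv[...,2]
m=np.zeros((480,640),bool);m[240:295,305:345]=1
w=m&(H>5)&(H<22)&(S>130)
P=W[w&(W[...,2]>.1)];print(len(P),cv2.minAreaRect((P[:,:2]*1000).astype(np.float32)) if len(P) else '',)
for v in range(240,345,6): print(v,W[v,325].round(4),W[v,318].round(4),W[v,335].round(4),hsv[v,325])
print(c['position'])
c=pickle.load(open('s2.pkl','rb'));W=pts(c);hsv=cv2.cvtColor(c['pixels'],cv2.COLOR_RGB2HSV);H,S,V=hsv[...,0],hsv[...,1],hsv[...,2]
m=(abs(W[...,0]-.5)<.05)&(abs(W[...,1]+.288)<.05)
w=m&(W[...,2]>.09)&(W[...,2]<.118)&(H<25)&(S>120)
P=W[w];print('sc wing',len(P),cv2.minAreaRect((P[:,:2]*1000).astype(np.float32)))
for v in range(140,190,4): print(v,W[v,265].round(3),hsv[v,265])
E
```

```text
585 ((509.0545654296875, -285.9585266113281), (8.655407905578613, 11.564478874206543), 48.00556564331055)
240 [ 0.5092 -0.2868  0.0487] [ 0.5063 -0.2838  0.0487] [ 0.5136 -0.2909  0.0491] [ 21  32 151]
246 [ 0.5076 -0.2884  0.053 ] [ 0.5048 -0.2853  0.0536] [ 0.5123 -0.292   0.0551] [ 19  33 191]
252 [ 0.5124 -0.2834  0.0816] [ 0.5096 -0.2812  0.0805] [ 0.5132 -0.2904  0.0699] [ 11 189 178]
258 [ 0.5123 -0.2835  0.0898] [ 0.5095 -0.2814  0.0885] [ 0.5146 -0.2884  0.0851] [ 10 184 177]
264 [ 0.5124 -0.2834  0.0979] [ 0.5096 -0.2814  0.0965] [ 0.5153 -0.2872  0.0963] [ 11 193 177]
270 [ 0.5121 -0.2837  0.1041] [ 0.5094 -0.2818  0.1028] [ 0.515  -0.2873  0.1027] [ 11 191 178]
276 [ 0.5116 -0.2841  0.1094] [ 0.5095 -0.2819  0.1094] [ 0.5146 -0.2874  0.1088] [ 11 191 216]
282 [ 0.5097 -0.2861  0.1097] [ 0.5076 -0.2837  0.1102] [ 0.5127 -0.2894  0.1092] [ 11 189 221]
288 [ 0.5076 -0.2881  0.1099] [ 0.5059 -0.2855  0.1112] [ 0.5106 -0.2915  0.1092] [ 10 186 223]
294 [ 0.5105 -0.2851  0.124 ] [ 0.5087 -0.2829  0.1246] [ 0.5135 -0.288   0.1241] [90  9 27]
300 [ 0.5109 -0.2847  0.1304] [ 0.508
[... 692 characters left out ...]
0.2866  0.1604] [ 0  7 37]
[ 0.55893641 -0.23560357  0.2601207 ]
sc wing 65 ((503.7974853515625, -291.7699890136719), (25.303937911987305, 12.498722076416016), 46.745811462402344)
140 [ 0.499 -0.277  0.183] [ 0  9 28]
144 [ 0.501 -0.275  0.173] [150   8  31]
148 [ 0.5   -0.283  0.15 ] [ 0 12 42]
152 [ 0.502 -0.283  0.136] [17 28 64]
156 [ 0.503 -0.282  0.123] [ 10 110 125]
160 [ 0.504 -0.284  0.106] [ 12 194 143]
164 [ 0.507 -0.281  0.095] [ 12 194 141]
168 [ 0.508 -0.284  0.077] [ 12 110 137]
172 [ 0.507 -0.293  0.05 ] [ 21  35 138]
176 [ 0.511 -0.285  0.046] [110 140 106]
180 [ 0.513 -0.286  0.029] [108 183  99]
184 [ 0.514 -0.288  0.009] [108 178  96]
188 [ 0.518 -0.281  0.003] [15 13 38]
```

```bash
python3 - <<'E'
from h import *
for n,M in(('w1',None),('w2',None)):
    c=pickle.load(open(n+'.pkl','rb'));W=fpts(c)
    tcp=np.array([.5015,-.291,.2]) if n=='w1' else np.array([.5027,-.2926,.093])
    y=np.array([.707,-.707,0]);z=np.array([-.707,-.707,0]);d=W-tcp
    T=np.stack([-d[...,2],d@y,d@z],-1)
    for v in range(270,400,8):
        print(n,v,[T[v,u].round(3).tolist() for u in ((240,415) if n=='w1' else (300,312,318,325,332,338))])
c=pickle.load(open('w2.pkl','rb'));a=c['pixels'][230:390,230:420];cv2.imwrite('pics/c3.png',cv2.resize(a,None,fx=4,fy=3.7,interpolation=2)[:,:,::-1])
E
```

```text
w1 270 [[0.199, -0.092, 0.078], [0.201, 0.099, 0.079]]
w1 278 [[0.2, -0.093, 0.088], [0.2, 0.1, 0.088]]
w1 286 [[0.199, -0.094, 0.098], [0.199, 0.101, 0.097]]
w1 294 [[0.201, -0.095, 0.109], [0.2, 0.102, 0.108]]
w1 302 [[-0.038, -0.034, -0.011], [-0.039, 0.036, -0.011]]
w1 310 [[-0.045, -0.033, -0.011], [-0.046, 0.034, -0.011]]
w1 318 [[-0.051, -0.031, -0.011], [-0.051, 0.033, -0.011]]
w1 326 [[-0.054, -0.031, -0.009], [-0.057, 0.032, -0.011]]
w1 334 [[-0.056, -0.031, -0.007], [-0.062, 0.03, -0.011]]
w1 342 [[-0.058, -0.031, -0.005], [-0.068, 0.029, -0.012]]
w1 350 [[-0.058, -0.031, -0.001], [-0.066, 0.03, -0.007]]
w1 358 [[-0.061, -0.03, 0.0], [-0.066, 0.03, -0.004]]
w1 366 [[-0.062, -0.031, 0.003], [-0.067, 0.031, -0.001]]
w1 374 [[-0.063, -0.031, 0.006], [-0.09, 0.024, -0.017]]
w1 382 [[-0.066, -0.03, 0.007], [-0.094, 0.023, -0.017]]
w1 390 [[-0.098, -0.021, -0.018], [-0.097, 0.022, -0.017]]
w1 398 [[-0.099, -0.021, -0.017], [-0.1, 0.022, -0.017]]
w2 270 [[0.02, -0.013, 0.0], [-0.008, -0.006, -0.012], [-0.01, -0.003, -0.012], [-0.011, 0.0, -0.013], [-0.011, 0.004, -0.013], [0.017,
[... 1810 characters left out ...]
, -0.005], [-0.063, 0.0, 0.002], [-0.075, 0.002, -0.008], [-0.08, 0.004, -0.012]]
w2 374 [[-0.084, -0.007, -0.012], [-0.083, -0.004, -0.011], [-0.07, -0.002, -0.0], [-0.062, 0.0, 0.006], [-0.072, 0.002, -0.002], [-0.084, 0.004, -0.012]]
w2 382 [[-0.093, -0.006, -0.017], [-0.085, -0.004, -0.01], [-0.071, -0.002, 0.002], [-0.062, 0.0, 0.01], [-0.073, 0.002, 0.001], [-0.089, 0.004, -0.013]]
w2 390 [[-0.097, -0.006, -0.018], [-0.085, -0.004, -0.007], [-0.071, -0.002, 0.006], [0.093, 0.002, 0.152], [-0.073, 0.003, 0.004], [-0.09, 0.004, -0.011]]
w2 398 [[-0.099, -0.006, -0.017], [-0.073, -0.004, 0.008], [-0.07, -0.002, 0.011], [0.093, 0.002, 0.163], [-0.073, 0.003, 0.008], [-0.09, 0.004, -0.008]]
```

View pics/c3.png

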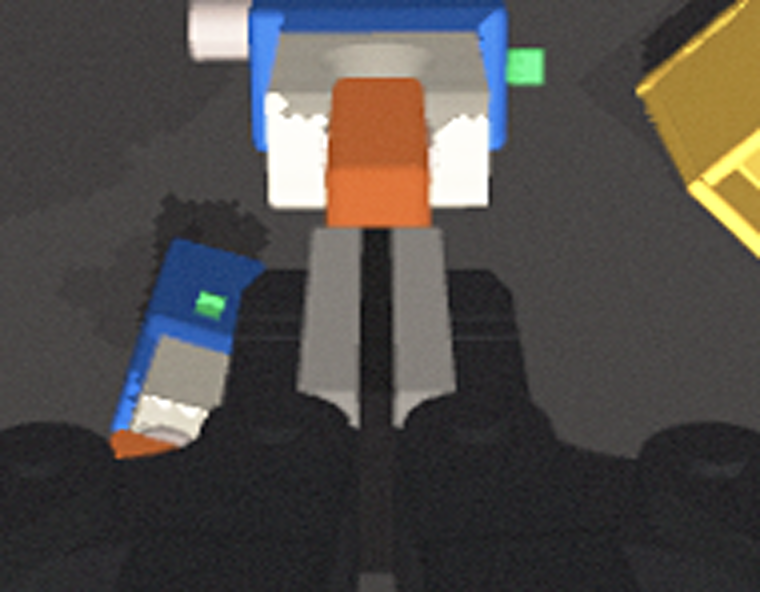

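The crop shows the shut fingertips (bottom edge at crop row 228) sitting just above the wing top. By depth they are about 29 mm behind the reported TCP, not 14 mm ahead of it. The scene depth agrees, so the effective tool is about 43 mm shorter than stated. The clamp hasn't moved, so I'll reopen, go 42 mm lower and grip again.

>>> {"fn": "apply_moves", "kwargs": {
  "commands": [
    [[0,0,0,0],[0,0,0,0],[0,0,0,0],[0,0,0,0],[0,0,0,0],[0,0,0,0],[0,0,0,0],[0,0,0,0]]
  ],
  "gripper": 0.05
}}

```text
time_s: 4.25
tcp_pos: [0.5031, -0.2929, 0.0934]
tcp_rot: [1.758, 0.731, -1.758]
wrist_force: [0.3, -0.5, 0.1]
opening: 0.0503
```

>>> {"fn": "apply_moves", "kwargs": {
  "commands": [
    [[0.006,0,0,0],[0.006,0,0,0],[0.006,0,0,0],[0.006,0,0,0],[0.006,0,0,0],[0.006,0,0,0],[0.006,0,0,0],[0,0,0,0]]
  ]
}}

```text
time_s: 5.05
tcp_pos: [0.5025, -0.2925, 0.0504]
tcp_rot: [1.758, 0.733, -1.76]
wrist_force: [-0.4, -0.6, 0.2]
opening: 0.05
```

>>> {"fn": "apply_moves", "kwargs": {
  "commands": [
    [[0,0,0,0],[0,0,0,0],[0,0,0,0],[0,0,0,0],[0,0,0,0],[0,0,0,0],[0,0,0,0],[0,0,0,0]]
  ],
  "gripper": 0.0
}}

```text
time_s: 5.85
tcp_pos: [0.5034, -0.2931, 0.0518]
tcp_rot: [1.759, 0.73, -1.757]
wrist_force: [-0.4, -1.0, 3.7]
opening: 0.0115
```

```bash
python3 - <<'E'
from plan import *
p,M=state()
E
```

```text
t 5.85 p [ 0.5034 -0.2931  0.0518] hd -44.85 tilt [-1.0e+00  1.1e-03 -2.0e-04] F [-0.45 -0.95  3.69] T [-0.036  0.067  0.003] op 0.0115 q [-0.55  0.47  1.76 -0.    0.91  0.24]
```

Gripped at 11.5 mm opening. I'll lift and carry it to about 25 mm before the rod's end.

```bash
python3 - <<'E'
from plan import *
from h import *
M=R.from_rotvec([1.7585,.7305,-1.7585]).as_matrix()
show(plan([.5027,-.2926,.051],M,[([.5027,-.2926,.191],-44.82,8),([.500,-.107,.191],-88.8,14)]))
E
```

```text
[[[-0.0175, 0.0, 0.0, -0.01], [-0.0175, 0.0, 0.0, -0.0], [-0.0175, 0.0, 0.0, -0.01], [-0.0175, 0.0, 0.0, -0.01], [-0.0175, 0.0, 0.0, -0.0], [-0.0175, 0.0, 0.0, -0.01], [-0.0175, 0.0, 0.0, -0.01], [-0.0175, 0.0, 0.0, -0.0]]]
[[[-0.0, -0.0095, -0.0093, 3.14], [-0.0, -0.01, -0.0087, 3.14], [-0.0, -0.0104, -0.0082, 3.14], [-0.0, -0.0109, -0.0076, 3.14], [-0.0, -0.0112, -0.007, 3.15], [-0.0, -0.0117, -0.0063, 3.14], [-0.0, -0.0119, -0.0057, 3.14], [-0.0, -0.0123, -0.0051, 3.14]]]
[[[-0.0, -0.0125, -0.0043, 3.14], [-0.0, -0.0127, -0.0037, 3.14], [-0.0, -0.013, -0.003, 3.14], [-0.0, -0.013, -0.0022, 3.14], [-0.0, -0.0132, -0.0015, 3.14], [-0.0, -0.0132, -0.0009, 3.15], [0, 0, 0, 0], [0, 0, 0, 0]]]
```

>>> {"fn": "apply_moves", "kwargs": {
  "commands": [
    [[-0.0175,0,0,0],[-0.0175,0,0,0],[-0.0175,0,0,0],[-0.0175,0,0,0],[-0.0175,0,0,0],[-0.0175,0,0,0],[-0.0175,0,0,0],[-0.0175,0,0,0]]
  ]
}}

```text
time_s: 6.65
tcp_pos: [0.5023, -0.2924, 0.1911]
tcp_rot: [1.758, 0.733, -1.76]
wrist_force: [-0.4, -0.2, -2.6]
opening: 0.0118
```

>>> {"fn": "apply_moves", "kwargs": {
  "commands": [
    [[0,-0.0095,-0.0093,3.14],[0,-0.01,-0.0087,3.14],[0,-0.0104,-0.0082,3.14],[0,-0.0109,-0.0076,3.14],[0,-0.0112,-0.007,3.15],[0,-0.0117,-0.0063,3.14],[0,-0.0119,-0.0057,3.14],[0,-0.0123,-0.0051,3.14]]
  ]
}}

```text
time_s: 7.45
tcp_pos: [0.5008, -0.1859, 0.1904]
tcp_rot: [2.031, 0.358, -2.035]
wrist_force: [0.5, 0.3, -1.3]
opening: 0.0112
```

>>> {"fn": "apply_moves", "kwargs": {
  "commands": [
    [[0,-0.0125,-0.0043,3.14],[0,-0.0127,-0.0037,3.14],[0,-0.013,-0.003,3.14],[0,-0.013,-0.0022,3.14],[0,-0.0132,-0.0015,3.14],[0,-0.0132,-0.0009,3.15],[0,0,0,0],[0,0,0,0]]
  ]
}}

```text
time_s: 8.25
tcp_pos: [0.5001, -0.1074, 0.1909]
tcp_rot: [2.209, 0.024, -2.212]
wrist_force: [0.1, 1.0, -0.8]
opening: 0.0114
```

```bash
python3 - <<'E'
from plan import *
from h import *
from rig import ctrl
p,M=state()
a=grab(ctrl,'wrist','w4');b=grab(ctrl,'scene','s4');t=grab(ctrl,'top','t4');p,M=state()
print(a['position'])
im=np.hstack([a['pixels'][0:400,100:500],cv2.resize(b['pixels'][155:255,200:300],(400,400),interpolation=2)])
cv2.imwrite('pics/c4.png',im[:,:,::-1])
E
```

```text
t 8.25 p [ 0.5001 -0.1074  0.1909] hd -88.73 tilt [-1.0e+00  2.0e-04  1.2e-03] F [ 0.09  0.98 -0.76] T [-0.044 -0.011 -0.024] op 0.0114 q [-0.23  0.23  1.73 -0.    1.18  1.32]
t 8.4 p [ 0.5004 -0.1079  0.1912] hd -88.83 tilt [-1.e+00  2.e-04  5.e-04] F [ 0.33 -0.93 -0.52] T [-0.003 -0.015  0.018] op 0.0119 q [-0.23  0.23  1.73 -0.    1.18  1.32]
[ 0.57978791 -0.10514156  0.35741349]
```

View pics/c4.png

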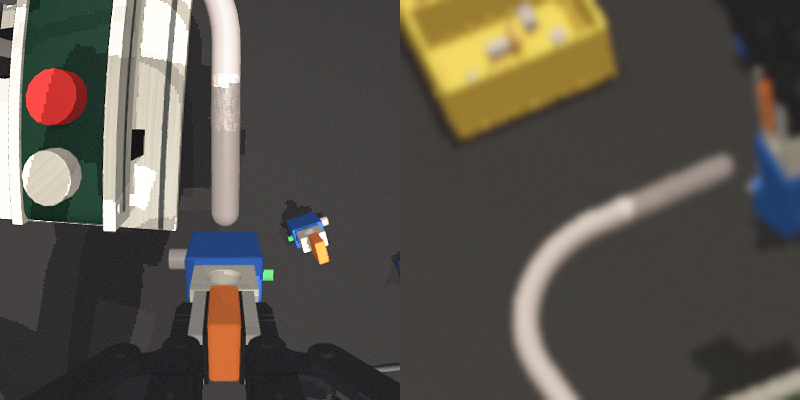

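The wrist view shows the rod end at crop (225,222), the clamp squarely below it with the bore in line with the rod, and the wing at crop (224,330). I'll measure the rod axis and the clamp in this one camera.

```bash
cat > rod.py <<'E'
from h import *
def rodfit(c,rows,u0,u1):
    W=fpts(c);L=[]
    for v in rows:
        q=np.nonzero((W[v,u0:u1,2]>.16)&(W[v,u0:u1,2]<.22))[0]+u0
        if len(q)<8: continue
        a=ray(c,np.array([q.min()-.5,q.max()+.5]),np.array([v,v]),.2);L.append(np.r_[a.mean(0)[:2],np.linalg.norm(a[1]-a[0])])
    return np.array(L)
def lfit(L):
    m=L[:,:2].mean(0);u,s,vt=np.linalg.svd(L[:,:2]-m);d=vt[0]*np.sign(vt[0,0]+1e-9);n=np.array([-d[1],d[0]])
    return m,np.degrees(np.arctan2(d[1],d[0])),((L[:,:2]-m)@n).std()
E
python3 - <<'E'
from rod import *
c=pickle.load(open('w4.pkl','rb'));W=fpts(c)
L=rodfit(c,range(60,222,4),270,370)
for l in L[::4]:print(l.round(4))
s=L[(L[:,0]<.6)];m,a,e=lfit(s);print('leg',m,a,e,'y at .5',m[1]+np.tan(np.radians(a))*(.5-m[0]))
m1=(W[...,2]>.16)&(W[...,2]<.22);m1[:,:280]=0;m1[:,360:]=0;m1[228:]=0
vv,uu=np.nonzero(m1);print('tip row',vv.max(),ray(c,np.array([uu[vv==vv.max()].mean()]),np.array([vv.max()+.5]),.2))
hsv=cv2.cvtColor(c['pixels'],cv2.COLOR_RGB2HSV);H,S,V=hsv[...,0],hsv[...,1],hsv[...,2]
w=(H>5)&(H<25)&(S>130);w[:,:295]=0;w[:,355:]=0;w[:280]=0;w[385:]=0
for v in range(285,385,8):
    q=np.nonzero(w[v])[0]; mid=(q.min()+q.max())/2;a=ray(c,np.array([q.min()-.5,q.max()+.5]),np.array([v,v]),.25)
    print(v,q.min(),q.max(),W[v,int(mid)].round(4),'z.25 mid',a.mean(0)[:2].round(4),np.linalg.norm(a[0]-a[1]).round(4))
b=(H>95)&(H<125)&(S>100);b[:225]=0;b[310:]=0;b[:,:280]=0;b[:,375:]=0
for v in range(234,300,6):
    q=np.nonzero(b[v])[0]
    if len(q): print('blue',v,q.min(),q.max(),W[v,q.min()+2].round(4),W[v,q.max()-2].round(4))
E
```

```text
[ 0.6049 -0.1055  0.012 ]
[ 0.5979 -0.1057  0.012 ]
[ 0.5911 -0.1054  0.012 ]
[ 0.5843 -0.1056  0.012 ]
[ 0.5775 -0.1058  0.0121]
[ 0.5707 -0.1057  0.0118]
[ 0.5639 -0.1061  0.0123]
[ 0.557  -0.1063  0.0124]
[ 0.5501 -0.1064  0.0125]
[ 0.543  -0.1066  0.0117]
[ 0.5357 -0.1065  0.0097]
leg [ 0.56801758 -0.10601331] 1.1269236615706753 0.00012938259735388382 y at .5 -0.10735128631733391
tip row 225 [[ 0.53322954 -0.10682692  0.2       ]]
285 314 333 [ 0.5129 -0.1064  0.2182] z.25 mid [ 0.5282 -0.1063] 0.0064
293 309 338 [ 0.5124 -0.1065  0.2245] z.25 mid [ 0.5253 -0.1064] 0.0097
301 308 339 [ 0.5128 -0.1065  0.232 ] z.25 mid [ 0.5224 -0.1064] 0.0104
309 308 340 [ 0.5124 -0.1068  0.2376] z.25 mid [ 0.5194 -0.1067] 0.0109
317 307 340 [ 0.5129 -0.1065  0.2443] z.25 mid [ 0.5163 -0.1066] 0.0113
325 306 341 [ 0.5118 -0.1065  0.2479] z.25 mid [ 0.5131 -0.1066] 0.0121
333 307 340 [ 0.5094 -0.1066  0.2492] z.25 mid [ 0.5099 -0.1067] 0.0116
341 307 340 [ 0.5066 -0.1066  0.25  ] z.25 mid [ 0.5065 -0.1068] 0.0117
349 308 340 [ 0.5027 -0.1071  0.2494] z.25 mid [ 0.5031 -0.1071] 0.0116
357 308 340 [
[... 333 characters left out ...]
9  0.1465]
blue 240 290 357 [ 0.5119 -0.0888  0.1582] [ 0.5129 -0.1245  0.1587]
blue 246 288 359 [ 0.5119 -0.0885  0.1685] [ 0.5129 -0.1247  0.1688]
blue 252 287 361 [ 0.5116 -0.0887  0.1767] [ 0.5132 -0.1249  0.1789]
blue 258 285 362 [ 0.5113 -0.0884  0.1847] [ 0.5119 -0.125   0.1839]
blue 264 285 363 [ 0.5082 -0.0884  0.185 ] [ 0.5092 -0.1256  0.1853]
blue 270 285 362 [ 0.5047 -0.0883  0.1845] [ 0.5058 -0.1253  0.1851]
blue 276 285 362 [ 0.5015 -0.0883  0.1849] [ 0.5025 -0.1255  0.1851]
blue 282 285 362 [ 0.498  -0.0882  0.1846] [ 0.4994 -0.1256  0.1857]
blue 288 286 362 [ 0.4947 -0.0887  0.185 ] [ 0.4956 -0.1259  0.185 ]
blue 294 286 361 [ 0.4916 -0.0887  0.1858] [ 0.4924 -0.1255  0.1857]
```

The clamp and rod line up within about 0.3 mm and 0.2°. The rod end is at x 0.5335, the clamp's front face at 0.509, and the clamp is about 0.5 mm low. I'll thread it on.

>>> {"fn": "apply_moves", "kwargs": {
  "commands": [
    [[-0.0005,0.0003,-0.004,0],[0,0,-0.004,0],[0,0,-0.004,0],[0,0,-0.004,0],[0,0,-0.004,0],[0,0,-0.004,0],[0,0,-0.004,0],[0,0,-0.004,0]]
  ]
}}

```text
time_s: 9.2
tcp_pos: [0.5329, -0.1069, 0.1919]
tcp_rot: [2.211, 0.023, -2.211]
wrist_force: [0.4, 0.0, -1.7]
opening: 0.0114
```

>>> {"fn": "apply_moves", "kwargs": {
  "commands": [
    [[0,0,-0.003,0],[0,0,-0.003,0],[0,0,-0.003,0],[0,0.0001,-0.003,0],[0,0,-0.003,0],[0,0,-0.003,0],[0,0,-0.003,0],[0,0,0,0]]
  ]
}}

```text
time_s: 10.0
tcp_pos: [0.5539, -0.1066, 0.1918]
tcp_rot: [2.211, 0.023, -2.211]
wrist_force: [-0.3, 0.1, -1.7]
opening: 0.0115
```

```bash
python3 - <<'E'
from plan import *
from rod import *
from rig import ctrl
p,M=state()
F=[]
c=grab(ctrl,'wrist','w5');state()
W=fpts(c)
hsv=cv2.cvtColor(c['pixels'],cv2.COLOR_RGB2HSV);H,S,V=hsv[...,0],hsv[...,1],hsv[...,2]
w=(H>5)&(H<25)&(S>130);w[:,:295]=0;w[:,355:]=0;w[:280]=0;w[385:]=0
L=[]
for v in range(333,377,3):
    q=np.nonzero(w[v])[0];a=ray(c,np.array([q.min()-.5,q.max()+.5]),np.array([v,v]),.25);L.append(a.mean(0)[:2])
print('wing',lfit(np.array(L)))
# rod everywhere ahead: z-range mask, print center per row and column
L=rodfit(c,range(60,230,6),270,370);print(L.round(4))
m=(abs(W[...,2]-.2)<.012);m[240:]=0;P=W[m];np.save('rod5.npy',P);print(len(P),P.min(0),P.max(0))
cv2.imwrite('pics/w5c.png',c['pixels'][:,:,::-1])
E
```

```text
t 10.0 p [ 0.5539 -0.1066  0.1918] hd -88.82 tilt [-1.e+00  1.e-04 -2.e-04] F [-0.28  0.07 -1.66] T [-0.025 -0.03   0.046] op 0.0115 q [-0.21  0.31  1.62 -0.    1.21  1.34]
t 10.05 p [ 0.5536 -0.1066  0.1918] hd -88.83 tilt [-1.e+00  1.e-04  1.e-04] F [-0.43 -0.75 -1.81] T [-0.008 -0.009  0.004] op 0.0118 q [-0.21  0.31  1.62 -0.    1.21  1.34]
wing (array([ 0.55374904, -0.10628247]), np.float64(1.2079164375900773), np.float64(8.902512462627667e-05))
[[ 0.6587 -0.0864  0.0101]
 [ 0.6561 -0.0877  0.0126]
 [ 0.6535 -0.0888  0.0147]
 [ 0.6509 -0.0903  0.0168]
 [ 0.6483 -0.0926  0.0155]
 [ 0.6457 -0.0944  0.0147]
 [ 0.6432 -0.0963  0.0142]
 [ 0.6406 -0.0976  0.0134]
 [ 0.638  -0.0989  0.0134]
 [ 0.6355 -0.1002  0.0134]
 [ 0.633  -0.1015  0.0126]
 [ 0.6304 -0.1024  0.0126]
 [ 0.6279 -0.1031  0.0122]
 [ 0.6253 -0.1036  0.0122]
 [ 0.6227 -0.1043  0.0118]
 [ 0.6202 -0.1045  0.0123]
 [ 0.6176 -0.1048  0.0119]
 [ 0.615  -0.1051  0.0115]
 [ 0.6124 -0.1053  0.012 ]
 [ 0.6098 -0.1054  0.012 ]
 [ 0.6072 -0.1055  0.0121]
 [ 0.6045 -0.1055  0.0121]
 [ 0.6019 -0.1056  0.0122]
 [ 0.5992 -0.1056  0.0122]
 [ 0.5965 -0.1057  0.0122]
 [ 0.5938 -0.1058  0.0123]
 [ 0.5911 -0.1058  0.0124]
 [ 0.5883 -0.1059  0.0124]
 [ 0.5856 -0.1057  0.012 ]]
13605 [ 0.58069638 -0.11187478  0.18806113] [0.67751583 0.09090891 0.21199422]
```

View pics/w5c.png

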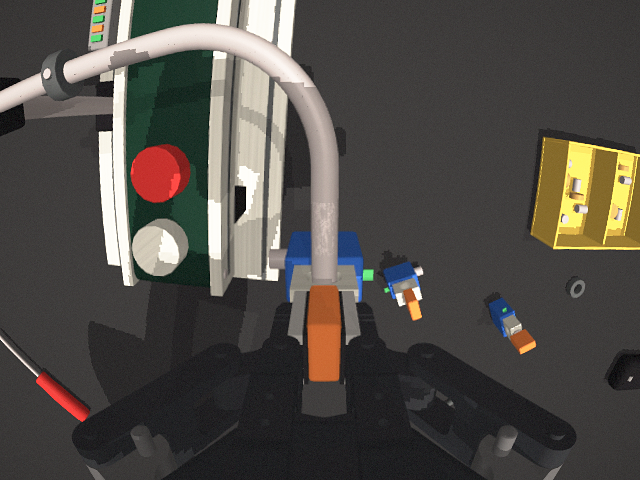

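The clamp is threaded (bore end at row 280), with the whole rod, bend and collar (at (57,75)) in view and almost no contact force. I'll fit the leg, arc and straight length to the rod's edge points.

```bash
cat > fit.py <<'E'
from rod import *
from scipy.optimize import least_squares
# centreline param: a0 (leg y at x=.57), h leg heading, s0 bend start along leg from x=.57, turn
def center(p,s,Rb=.06):
    a0,h,s0,tr=p;d=np.array([np.cos(h),np.sin(h)]);n=np.array([-d[1],d[0]]);o=np.array([.57,a0])
    s=np.atleast_1d(s);B=o+d*s0;C=B+n*Rb;ph=np.clip((s-s0)/Rb,0,tr);hd=h+ph
    q=np.where((s<s0)[:,None],o+np.outer(s,d),C+Rb*np.stack([np.sin(hd),-np.cos(hd)],1))
    e=np.clip(s-s0-Rb*tr,0,None);q=q+e[:,None]*np.array([np.cos(h+tr),np.sin(h+tr)])
    return q,hd
def dist(p,Q):
    s=np.linspace(-.04,.30,1400);q,hd=center(p,s)
    i=((Q[:,None]-q[None])**2).sum(2).argmin(1);n=np.stack([-np.sin(hd[i]),np.cos(hd[i])],1)
    return ((Q-q[i])*n).sum(1)
E
cat > dofit.py <<'E'
from fit import *
c=pickle.load(open('w5.pkl','rb'));W=fpts(c);m=(abs(W[...,2]-.2)<.013);m[225:]=0
k,l,st,ce=cv2.connectedComponentsWithStats(m.astype(np.uint8));i=1+st[1:,4].argmax();print(st[i])
cn=max(cv2.findContours((l==i).astype(np.uint8),cv2.RETR_EXTERNAL,cv2.CHAIN_APPROX_NONE)[0],key=len)[:,0]
# push contour half a pixel outward is ~0.2mm, symmetric
Q=ray(c,cn[:,0].astype(float),cn[:,1].astype(float),.2)[:,:2]
Q=Q[(Q[:,1]<.012)&~((Q[:,0]<.60)&(abs(Q[:,1]+.106)<.004))];
r=least_squares(lambda p:abs(dist(p,Q))-.006,[-.106,.02,.045,1.66],loss='soft_l1',f_scale=.0005,diff_step=1e-4)
p=r.x;d=dist(p,Q);print('fit',p,np.degrees(p[[1,3]]),'res',np.abs(abs(d)-.006).mean(),d[d>0].mean(),d[d<0].mean())
np.save('p.npy',p)
q,hd=center(p,np.linspace(-.03,.28,32))
for s,a,b in zip(np.linspace(-.03,.28,32),q,hd): 
    j=abs(dist(p,Q)*0+np.linalg.norm(Q-a,axis=1))<.012
    dd=d[j]; print(s.round(3),a.round(4),np.degrees(b).round(1),'edges',(dd[dd>0].mean()*1e3).round(2) if (dd>0).any() else None,(dd[dd<0].mean()*1e3).round(2) if (dd<0).any() else None)
hsv=cv2.cvtColor(c['pixels'],cv2.COLOR_RGB2HSV)
m=np.zeros(W.shape[:2],bool);m[45:105,35:80]=1
D=m&(hsv[...,2]<95)&(W[...,2]>.185)&(W[...,2]<.22);P=W[D];print('collar',len(P),np.median(P,0),P.min(0),P.max(0))
h=p[1]+p[3];t=np.array([np.cos(h),np.sin(h)]);v=P[:,:2]@t;print('along',np.percentile(v,[1,10,50,90,99]), 'near-face xy ref origin', center(p,.25)[0][0]@t)
E
python3 dofit.py
```

```text
[    0    23   339   202 13401]
fit [-0.10652303  0.03141948  0.04366786  1.66056267] [ 1.80020362 95.14323289] res 0.0001903418025067722 0.0058644858070936706 -0.005884056517296653
-0.03 [ 0.54   -0.1075] 1.8 edges None None
-0.02 [ 0.55   -0.1072] 1.8 edges None None
-0.01 [ 0.56   -0.1068] 1.8 edges None None
0.0 [ 0.57   -0.1065] 1.8 edges None None
0.01 [ 0.58   -0.1062] 1.8 edges 5.65 -5.52
0.02 [ 0.59   -0.1059] 1.8 edges 5.83 -5.78
0.03 [ 0.6    -0.1056] 1.8 edges 5.83 -5.92
0.04 [ 0.61   -0.1053] 1.8 edges 5.72 -5.82
0.05 [ 0.62   -0.1046] 7.8 edges 5.7 -5.76
0.06 [ 0.6297 -0.1024] 17.4 edges 5.71 -5.82
0.07 [ 0.639  -0.0987] 26.9 edges 5.79 -5.88
0.08 [ 0.6474 -0.0934] 36.5 edges 5.89 -5.83
0.09 [ 0.655  -0.0868] 46.0 edges 5.9 -5.79
0.1 [ 0.6613 -0.0791] 55.6 edges 5.87 -5.83
0.11 [ 0.6662 -0.0704] 65.1 edges 5.82 -5.82
0.12 [ 0.6696 -0.061 ] 74.7 edges 5.84 -5.87
0.13 [ 0.6715 -0.0512] 84.2 edges 5.89 -5.92
0.14 [ 0.6716 -0.0412] 93.8 edges 5.92 -5.97
0.15 [ 0.6705 -0.0313] 96.9 edges 5.94 -6.03
0.16 [ 0.6693 -0.0214] 96.9 edges 6.0 -6.05
0.17 [ 0.6681 -0.0114] 96.9 edges 6.0 -6.05
0.18 [ 0.6669 -0.0015] 96.9 edges 6.0 -6.0
0.19 [0.6657 0.0084] 96.9 edges 6.02 -5.96
0.2 [0.6645 0.0184] 96.9 edges 6.01 -5.92
0.21 [0.6633 0.0283] 96.9 edges None None
0.22 [0.662  0.0382] 96.9 edges None None
0.23 [0.6608 0.0481] 96.9 edges None None
0.24 [0.6596 0.0581] 96.9 edges None None
0.25 [0.6584 0.068 ] 96.9 edges None None
0.26 [0.6572 0.0779] 96.9 edges None None
0.27 [0.656  0.0878] 96.9 edges None None
0.28 [0.6548 0.0978] 96.9 edges None None
collar 844 [0.6593732  0.0208893  0.20552785] [0.65042024 0.01654103 0.19233357] [0.67685186 0.0316491  0.21430746]
along [-0.06118027 -0.06047086 -0.05963618 -0.05376072 -0.05066044] near-face xy ref origin -0.01210659924790056
```

Fit residual is 0.2 mm: leg about 1.5° heading, turn about 95°, straight length at 96.9°, and the home spot at about s = 0.192 along the path. I'll plan the path with position and heading averaged over the bore length.

```bash
cat > path.py <<'E'
import sys; from fit import *; import plan as PL
P=np.load('p.npy');dy=float(sys.argv[4]) if len(sys.argv)>4 else 0
def pose(s):
    q,h=center(P,np.linspace(s-.009,s+.009,37));q=q.mean(0);h=h.mean()
    if s<.03: f=(.03-s)/.0465;q=q+np.array([0,.0008])*f;h=h-np.radians(.6)*f   # earlier, longer leg measurement
    return q,np.degrees(h)
def smeas(p): 
    s=np.linspace(-.03,.21,2401);return s[np.argmin([np.sum((pose(x)[0]-p[:2])**2) for x in s])]
if __name__=='__main__':
    p,M=PL.state();p=p.copy();s=smeas(p);q,h=pose(s);t=np.radians(h);e=p[:2]-q
    print('s',s,'lateral mm',1e3*(-np.sin(t)*e[0]+np.cos(t)*e[1]),'head err',PL.head(M)+90-h)
    s1,n,z=float(sys.argv[1]),int(sys.argv[2]),float(sys.argv[3])
    M=PL.R.from_euler('z',PL.head(M),degrees=True).as_matrix()@np.array([[0,1,0],[0,0,-1],[-1,0,0]]).T.T@np.eye(3) if 0 else M
    PL.show(PL.plan(p,M,[(np.r_[pose(a)[0],z],pose(a)[1]-90,1) for a in np.linspace(s,s1,n+1)[1:]]))
E
python3 path.py .0315 16 .1917
```

```text
t 10.05 p [ 0.5536 -0.1066  0.1918] hd -88.83 tilt [-1.e+00  1.e-04  1.e-04] F [-0.43 -0.75 -1.81] T [-0.008 -0.009  0.004] op 0.0118 q [-0.21  0.31  1.62 -0.    1.21  1.34]
s -0.016399999999999998 lateral mm -0.37225459361237323 head err -0.026855425190254634
[[[0.0001, -0.0004, -0.003, -0.07], [0.0, 0.0001, -0.003, -0.03], [0.0, -0.0, -0.003, -0.04], [0.0, 0.0, -0.003, -0.04], [0.0, 0.0, -0.0029, -0.04], [0.0, 0.0001, -0.003, -0.04], [0.0, 0.0, -0.003, -0.04], [0.0, 0.0, -0.003, -0.04]]]
[[[0.0, 0.0001, -0.003, -0.03], [0.0, 0.0, -0.003, -0.04], [0.0, 0.0001, -0.003, -0.04], [0.0, 0.0, -0.003, -0.04], [0.0, 0.0, -0.003, -0.04], [0.0, 0.0001, -0.003, -0.04], [0.0, 0.0, -0.003, -0.04], [0.0, 0.0001, -0.003, -0.02]]]
```

>>> {"fn": "apply_moves", "kwargs": {
  "commands": [
    [[0,-0.0002,-0.003,-0.05],[0,0,-0.003,-0.05],[0,0,-0.003,-0.05],[0,0,-0.003,-0.05],[0,0,-0.003,-0.05],[0,0.0001,-0.003,-0.05],[0,0,-0.003,0],[0,0,-0.003,0]]
  ]
}}

```text
time_s: 10.85
tcp_pos: [0.5777, -0.1059, 0.1919]
tcp_rot: [2.208, 0.028, -2.209]
wrist_force: [0.1, 0.2, -1.6]
opening: 0.0114
```

>>> {"fn": "apply_moves", "kwargs": {
  "commands": [
    [[0,0.0001,-0.003,-0.05],[0,0,-0.003,-0.05],[0,0.0001,-0.003,-0.05],[0,0,-0.003,-0.05],[0,0,-0.003,-0.05],[0,0.0001,-0.003,-0.05],[0,0,-0.003,0],[0,0,-0.003,0]]
  ]
}}

```text
time_s: 11.65
tcp_pos: [0.6018, -0.1056, 0.1919]
tcp_rot: [2.206, 0.034, -2.206]
wrist_force: [0.5, -0.3, -0.2]
opening: 0.0114
```

```bash
python3 path.py .0795 16 .1917
```

```text
t 11.65 p [ 0.6018 -0.1056  0.1919] hd -88.23 tilt [-1.e+00  1.e-04 -1.e-04] F [ 0.55 -0.29 -0.23] T [-0.004  0.026 -0.01 ] op 0.0114 q [-0.19  0.39  1.5  -0.    1.25  1.35]
s 0.031799999999999995 lateral mm -0.03768811809375882 head err -0.031784269531737186
[[[0.0002, -0.0, -0.003, -0.03], [0.0, -0.0, -0.003, -0.29], [0.0, -0.0001, -0.003, -0.74], [0.0, 0.0, -0.0029, -1.21], [0.0, -0.0, -0.003, -1.66], [0.0, -0.0001, -0.003, -2.12], [0.0, -0.0001, -0.003, -2.58], [0.0, -0.0, -0.0029, -2.84]]]
[[[0.0, -0.0001, -0.003, -2.85], [0.0, -0.0001, -0.003, -2.85], [0.0, -0.0001, -0.0029, -2.84], [0.0, -0.0, -0.003, -2.85], [0.0, -0.0001, -0.003, -2.85], [0.0, -0.0001, -0.0029, -2.85], [0.0, -0.0, -0.003, -2.84], [0.0, -0.0001, -0.003, -2.85]]]
```

>>> {"fn": "apply_moves", "kwargs": {
  "commands": [
    [[0.0001,0,-0.003,-0.03],[0,0,-0.003,-0.3],[0,-0.0001,-0.003,-0.74],[0,0,-0.0029,-1.21],[0,0,-0.003,-1.66],[0,-0.0001,-0.003,-2.12],[0,-0.0001,-0.003,-2.58],[0,0,-0.0029,-2.84]]
  ]
}}

```text
time_s: 12.45
tcp_pos: [0.6254, -0.1034, 0.1918]
tcp_rot: [2.097, 0.247, -2.097]
wrist_force: [0.6, -0.4, -1.4]
opening: 0.012
```

```bash
python3 path.py .0795 8 .1917
```

```text
t 12.45 p [ 0.6254 -0.1034  0.1918] hd -76.57 tilt [-1.e+00  1.e-04  0.e+00] F [ 0.58 -0.42 -1.35] T [ 0.046 -0.086 -0.025] op 0.012 q [-0.18  0.42  1.45 -0.    1.27  1.15]
s 0.0556 lateral mm 0.0006651370567377407 head err 0.23769604894232543
[[[0.0001, -0.0001, -0.003, -2.62], [-0.0, -0.0, -0.0029, -2.85], [-0.0, -0.0001, -0.003, -2.85], [-0.0, -0.0001, -0.003, -2.85], [-0.0, -0.0001, -0.003, -2.86], [-0.0, -0.0, -0.0029, -2.85], [-0.0, -0.0001, -0.003, -2.85], [-0.0, -0.0001, -0.003, -2.86]]]
```

>>> {"fn": "apply_moves", "kwargs": {
  "commands": [
    [[0,-0.0001,-0.003,-2.7],[0,0,-0.0029,-2.85],[0,-0.0001,-0.003,-2.85],[0,-0.0001,-0.003,-2.85],[0,-0.0001,-0.003,-2.85],[0,0,-0.0029,-2.85],[0,-0.0001,-0.003,-2.85],[0,-0.0001,-0.003,-2.85]]
  ]
}}

```text
time_s: 13.25
tcp_pos: [0.6469, -0.0935, 0.1917]
tcp_rot: [1.86, 0.606, -1.861]
wrist_force: [-0.2, -0.2, -2.3]
opening: 0.0118
```

```bash
python3 path.py .1035 8 .1917
```

```text
t 13.25 p [ 0.6469 -0.0935  0.1917] hd -53.91 tilt [-1.e+00  0.e+00  1.e-04] F [-0.17 -0.18 -2.33] T [-0.015 -0.058  0.009] op 0.0118 q [-0.16  0.45  1.39 -0.    1.29  0.78]
s 0.07949999999999999 lateral mm -0.009423410729790188 head err 0.06896166105588719
[[[0.0, -0.0001, -0.003, -2.8], [0.0, -0.0001, -0.003, -2.86], [0.0, -0.0, -0.003, -2.87], [0.0, -0.0001, -0.003, -2.86], [0.0, -0.0001, -0.0029, -2.86], [0.0, -0.0001, -0.003, -2.87], [0.0, -0.0, -0.003, -2.86], [0.0, -0.0001, -0.003, -2.87]]]
```

Tracking is good and the forces stay at sensor noise.

>>> {"fn": "apply_moves", "kwargs": {
  "commands": [
    [[0,-0.0001,-0.003,-2.8],[0,-0.0001,-0.003,-2.86],[0,0,-0.003,-2.86],[0,-0.0001,-0.003,-2.86],[0,-0.0001,-0.0029,-2.86],[0,-0.0001,-0.003,-2.86],[0,0,-0.003,-2.86],[0,-0.0001,-0.003,-2.86]]
  ]
}}

```text
time_s: 14.05
tcp_pos: [0.663, -0.076, 0.1917]
tcp_rot: [1.597, 0.902, -1.597]
wrist_force: [0.2, 0.9, -0.9]
opening: 0.0115
```

```bash
python3 path.py .1275 8 .1917
```

```text
t 14.05 p [ 0.663  -0.076   0.1917] hd -31.09 tilt [-1.e+00 -0.e+00  1.e-04] F [ 0.18  0.87 -0.89] T [-0.057  0.002  0.02 ] op 0.0115 q [-0.13  0.48  1.36 -0.    1.31  0.41]
s 0.10349999999999998 lateral mm -0.00025944178830216797 head err -0.026370133248462935
[[[0.0, -0.0001, -0.0029, -2.89], [0.0, -0.0, -0.003, -2.87], [0.0, -0.0001, -0.003, -2.86], [0.0, -0.0001, -0.003, -2.87], [0.0, -0.0001, -0.003, -2.86], [0.0, -0.0, -0.003, -2.87], [0.0, -0.0001, -0.003, -2.86], [0.0, -0.0001, -0.003, -2.86]]]
```

>>> {"fn": "apply_moves", "kwargs": {
  "commands": [
    [[0,-0.0001,-0.0029,-2.88],[0,0,-0.003,-2.86],[0,-0.0001,-0.003,-2.86],[0,-0.0001,-0.003,-2.86],[0,-0.0001,-0.003,-2.86],[0,0,-0.003,-2.86],[0,-0.0001,-0.003,-2.86],[0,-0.0001,-0.003,-2.86]]
  ]
}}

```text
time_s: 14.85
tcp_pos: [0.671, -0.0536, 0.1917]
tcp_rot: [1.314, 1.138, -1.314]
wrist_force: [0.3, 0.0, -0.8]
opening: 0.0111
```

```bash
python3 path.py .1515 8 .1917
```

```text
t 14.85 p [ 0.671  -0.0536  0.1917] hd -8.19 tilt [-1.e+00 -1.e-04  1.e-04] F [ 0.34  0.03 -0.76] T [ 0.039  0.004 -0.042] op 0.0111 q [-0.1   0.49  1.34 -0.    1.32  0.05]
s 0.12749999999999997 lateral mm -0.05287287393573894 head err -0.04603798228500011
[[[0.0, -0.0001, -0.0029, -2.91], [0.0, -0.0001, -0.003, -2.87], [0.0, -0.0001, -0.003, -2.71], [0.0, -0.0, -0.003, -2.25], [0.0, -0.0001, -0.003, -1.79], [0.0, -0.0, -0.003, -1.32], [0.0, -0.0, -0.003, -0.86], [0.0, -0.0001, -0.003, -0.4]]]
```

>>> {"fn": "apply_moves", "kwargs": {
  "commands": [
    [[0,-0.0001,-0.0029,-2.9],[0,-0.0001,-0.003,-2.86],[0,-0.0001,-0.003,-2.7],[0,0,-0.003,-2.25],[0,-0.0001,-0.003,-1.8],[0,0,-0.003,-1.3],[0,0,-0.003,-0.85],[0,-0.0001,-0.003,-0.4]]
  ]
}}

```text
time_s: 15.65
tcp_pos: [0.6702, -0.0297, 0.1918]
tcp_rot: [1.122, 1.262, -1.122]
wrist_force: [-0.0, -0.5, -1.4]
opening: 0.0114
```

```bash
python3 - <<'E'
from path import *
from rig import ctrl
p,M=PL.state();c=grab(ctrl,'wrist','w6')
W=fpts(c);m=(abs(W[...,2]-.2)<.013)
L=rodfit(c,range(100,225,5),250,390);L=L[L[:,2]<.0135];print(len(L),L[::3].round(4));a,h,e=lfit(np.c_[L[:,:2][:,::-1]]);print('straight pt',a[::-1],'head',90-h,e)
d=np.array([np.cos(np.radians(90-h)),np.sin(np.radians(90-h))]);n=np.array([-d[1],d[0]])
print('model lateral vs meas at .17 mm',1e3*((center(P,.17)[0][0]-a[::-1])@n))
hsv=cv2.cvtColor(c['pixels'],cv2.COLOR_RGB2HSV);H,S=hsv[...,0],hsv[...,1]
w=(H>5)&(H<25)&(S>130);w[:,:295]=0;w[:,355:]=0
G=[]
for v in range(336,374,3):
    q=np.nonzero(w[v])[0]
    if len(q)>20: r=ray(c,np.array([q.min()-.5,q.max()+.5]),np.array([v,v]),.25);G.append(r.mean(0)[1::-1])
g,hh,e=lfit(np.array(G));print('wing',g[::-1],90-hh,'lateral of wing vs rod mm',1e3*((g[::-1]-a[::-1])@n))
u=int(c['intrinsics'][0][2])
D=(hsv[...,2]<95)&(W[...,2]>.185)&(W[...,2]<.22);D[230:]=0;Q=W[D];print('collar',len(Q),Q.min(0),Q.max(0),'near face along minus wing',np.percentile((Q[:,:2]-g[::-1])@d,[0,1,5,50,99]))
E
python3 path.py .1715 8 .1917
```

```text
t 15.65 p [ 0.6702 -0.0297  0.1918] hd 6.72 tilt [-1.e+00 -0.e+00  1.e-04] F [-0.   -0.51 -1.43] T [-0.002  0.045 -0.032] op 0.0114 q [-0.06  0.48  1.35 -0.    1.31 -0.18]
19 [[0.6593 0.0585 0.0121]
 [0.6601 0.0521 0.0121]
 [0.661  0.0458 0.0118]
 [0.6618 0.0394 0.0118]
 [0.6628 0.033  0.0124]
 [0.6651 0.0134 0.0118]
 [0.6659 0.0066 0.0119]]
straight pt [0.66234653 0.03517811] head 97.32027685938635 8.625980368897204e-05
model lateral vs meas at .17 mm 0.23747209697761332
wing [ 0.66956884 -0.0286412 ] 96.71698650373943 lateral of wing vs rod mm 0.9681360333826319
collar 2166 [0.63906808 0.00572689 0.18516315] [0.68500978 0.09700241 0.2199971 ] near face along minus wing [0.03380969 0.04978178 0.05056399 0.05946879 0.12017859]
t 15.7 p [ 0.6701 -0.0292  0.1918] hd 6.74 tilt [-1.e+00 -0.e+00 -4.e-04] F [-0.27  1.42 -1.4 ] T [ 0.003  0.018 -0.02 ] op 0.0112 q [-0.06  0.48  1.35  0.    1.31 -0.18]
s 0.15209999999999999 lateral mm 0.1630811998763921 head err -0.20017782319321498
[[[0.0001, 0.0002, -0.0024, -0.21], [0.0, -0.0, -0.0024, 0.0], [0.0, -0.0, -0.0024, 0.0], [0.0, -0.0, -0.0025, 0.0], [0.0, -0.0, -0.0024, 0.0], [0.0, -0.0, -0.0024, 0.0], [0.0, -0.0, -0.0024, 0.0], [0.0, -0.0, -0.0025, 0.0]]]
```

View pics/w6.png

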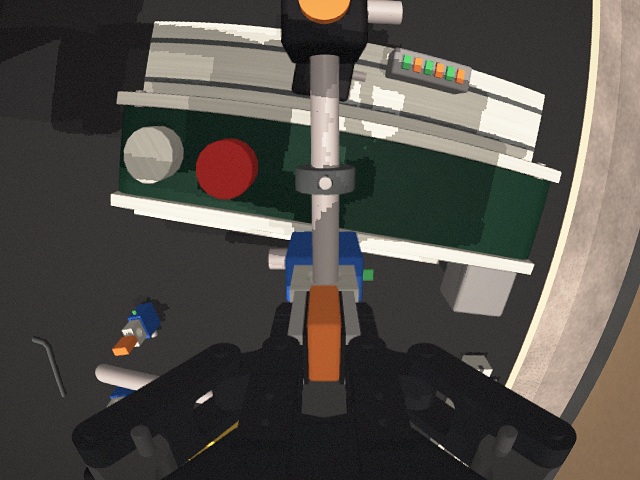

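The view shows the clamp at the start of the straight length with the collar ahead at (325,180). About 41 mm remains to contact, and the wing sits some 0.6–0.9 mm left of the rod axis, so I'll correct by 0.4 mm and 0.3°.

>>> {"fn": "apply_moves", "kwargs": {
  "commands": [
    [[0,0.0002,-0.0025,-0.15],[0,0.0002,-0.0025,-0.15],[0,0,-0.0025,0],[0,0,-0.0025,0],[0,0,-0.0025,0],[0,0,-0.0025,0],[0,0,-0.0025,0],[0,0,-0.0025,0]]
  ]
}}

```text
time_s: 16.5
tcp_pos: [0.6682, -0.0098, 0.1918]
tcp_rot: [1.119, 1.264, -1.119]
wrist_force: [-0.3, 0.2, -1.8]
opening: 0.0114
```

>>> {"fn": "apply_moves", "kwargs": {
  "commands": [
    [[0,0,-0.002,0],[0,0,-0.002,0],[0,0,-0.002,0],[0,0,-0.002,0],[0,0,-0.002,0],[0,0,-0.002,0],[0,0,-0.002,0],[0,0,0,0]]
  ]
}}

```text
time_s: 17.3
tcp_pos: [0.6665, 0.0041, 0.1918]
tcp_rot: [1.119, 1.264, -1.119]
wrist_force: [-0.0, 0.3, -0.7]
opening: 0.0112
```

```bash
cat > chk.py <<'E'
from path import *
from rig import ctrl
p,M=PL.state();c=grab(ctrl,'wrist',sys.argv[5] if len(sys.argv)>5 else 'w7')
q,h=pose(smeas(p));print('s',smeas(p),'model',q,h)
W=fpts(c)
L=rodfit(c,range(60,225,5),250,390);L=L[L[:,2]<.0135];L=L[L[:,1]<.075];print(len(L));a,h,e=lfit(L[:,1::-1]);print('straight',a[::-1],'head',90-h,e)
d=np.array([np.cos(np.radians(90-h)),np.sin(np.radians(90-h))]);n=np.array([-d[1],d[0]])
hsv=cv2.cvtColor(c['pixels'],cv2.COLOR_RGB2HSV);H,S=hsv[...,0],hsv[...,1]
w=(H>5)&(H<25)&(S>130);w[:,:295]=0;w[:,355:]=0
G=[]
for v in range(336,374,3):
    q=np.nonzero(w[v])[0]
    if len(q)>20: r=ray(c,np.array([q.min()-.5,q.max()+.5]),np.array([v,v]),.25);G.append(r.mean(0)[1::-1])
g,hh,e=lfit(np.array(G));print('wing',g[::-1],90-hh,'wing vs rod mm',1e3*((g[::-1]-a[::-1])@n))
D=(hsv[...,2]<95)&(W[...,2]>.203)&(W[...,2]<.22);D[285:]=0;D[:,:270]=0;D[:,380:]=0;Q=W[D];k=(Q[:,:2]-g[::-1])@d
print('collar along minus wing',len(k),np.histogram(k,bins=np.arange(0,.06,.002))[0])
E
python3 chk.py
```

```text
t 17.3 p [0.6665 0.0041 0.1918] hd 6.99 tilt [-1.e+00  1.e-04  0.e+00] F [-0.05  0.33 -0.69] T [-0.016 -0.019  0.033] op 0.0112 q [-0.01  0.47  1.36  0.    1.31 -0.13]
s 0.1856 model [0.66620798 0.00406068] 96.943436513111
16
straight [0.65969994 0.05700468] head 97.10544010831944 0.00011277117850638972
wing [0.66581516 0.00520293] 96.8665769476511 wing vs rod mm 0.3393945437507874
collar along minus wing 1514 [  0   0   0   0   0   0   0  30 220 183 195 235 443   0   0   0   0   0
   0   0   0   0   0   0   0   0   0   0   0]
```

About 6.8 mm remains. I'll go 5 mm, then creep and feel for the collar.

>>> {"fn": "apply_moves", "kwargs": {
  "commands": [
    [[0,0.0001,-0.001,0],[0,0,-0.001,0],[0,0,-0.001,0],[0,0,-0.001,0],[0,0,-0.0005,0],[0,0,-0.0005,0],[0,0,0,0],[0,0,0,0]]
  ],
  "grip_force": 20
}}

```text
time_s: 18.15
tcp_pos: [0.666, 0.0088, 0.1918]
tcp_rot: [1.119, 1.264, -1.119]
wrist_force: [-0.1, 1.3, -1.2]
opening: 0.0114
```

>>> {"fn": "apply_moves", "kwargs": {
  "commands": [
    [[0,0,-0.0002,0],[0,0,-0.0002,0],[0,0,-0.0002,0],[0,0,-0.0002,0],[0,0,0,0],[0,0,0,0],[0,0,0,0],[0,0,0,0]]
  ]
}}

```text
time_s: 18.95
tcp_pos: [0.6659, 0.0096, 0.1918]
tcp_rot: [1.119, 1.264, -1.119]
wrist_force: [0.2, -0.2, -1.1]
opening: 0.0114
```

```bash
python3 chk.py 0 0 0 0 w8
```

```text
t 18.95 p [0.6659 0.0096 0.1918] hd 6.98 tilt [-1.e+00 -0.e+00  1.e-04] F [ 0.21 -0.24 -1.05] T [-0.019  0.025 -0.02 ] op 0.0114 q [-0.    0.47  1.36 -0.    1.31 -0.12]
s 0.1911 model [0.66554309 0.00952034] 96.943436513111
14
straight [0.65939247 0.0603005 ] head 97.62156916674644 9.085073537311297e-05
wing [0.66525702 0.01067626] 97.01389297469682 wing vs rod mm 0.7689062339917911
collar along minus wing 1517 [  0   0   0   0   4 182 184 177 211 441  79   0   0   0   0   0   0   0
   0   0   0   0   0   0   0   0   0   0   0]
```

>>> {"fn": "apply_moves", "kwargs": {
  "commands": [
    [[0,0,-0.0002,0],[0,0,-0.0002,0],[0,0,-0.0002,0],[0,0,0,0],[0,0,0,0],[0,0,0,0],[0,0,0,0],[0,0,0,0]]
  ]
}}

```text
time_s: 19.8
tcp_pos: [0.6658, 0.0102, 0.1918]
tcp_rot: [1.119, 1.264, -1.119]
wrist_force: [-0.1, 1.0, -1.4]
opening: 0.0117
```

>>> {"fn": "apply_moves", "kwargs": {
  "commands": [
    [[0,0,-0.0002,0],[0,0,-0.0001,0],[0,0,0,0],[0,0,0,0],[0,0,0,0],[0,0,0,0],[0,0,0,0],[0,0,0,0]]
  ]
}}

```text
time_s: 20.6
tcp_pos: [0.6658, 0.0105, 0.1918]
tcp_rot: [1.119, 1.264, -1.119]
wrist_force: [-0.3, -0.2, -1.9]
opening: 0.0113
```

>>> {"fn": "apply_moves", "kwargs": {
  "commands": [
    [[0,0,-0.0002,0],[0,0,-0.0001,0],[0,0,0,0],[0,0,0,0],[0,0,0,0],[0,0,0,0],[0,0,0,0],[0,0,0,0]]
  ]
}}

```text
time_s: 21.4
tcp_pos: [0.6657, 0.0108, 0.1918]
tcp_rot: [1.119, 1.264, -1.119]
wrist_force: [-1.0, 0.5, -1.7]
opening: 0.0118
```

>>> {"fn": "apply_moves", "kwargs": {
  "commands": [
    [[0,0,-0.0002,0],[0,0,-0.0001,0],[0,0,0,0],[0,0,0,0],[0,0,0,0],[0,0,0,0],[0,0,0,0],[0,0,0,0]]
  ]
}}

```text
time_s: 22.2
tcp_pos: [0.6657, 0.0111, 0.1918]
tcp_rot: [1.119, 1.264, -1.119]
wrist_force: [0.7, -0.4, -1.9]
opening: 0.0112
```

>>> {"fn": "apply_moves", "kwargs": {
  "commands": [
    [[0,0,-0.0002,0],[0,0,-0.0001,0],[0,0,0,0],[0,0,0,0],[0,0,0,0],[0,0,0,0],[0,0,0,0],[0,0,0,0]]
  ]
}}

```text
time_s: 23.0
tcp_pos: [0.6657, 0.0112, 0.1918]
tcp_rot: [1.119, 1.264, -1.119]
wrist_force: [0.0, -2.5, -1.7]
opening: 0.0119
```

```bash
python3 chk.py 0 0 0 0 w9
```

```text
t 23.0 p [0.6657 0.0112 0.1918] hd 6.98 tilt [-1.e+00  0.e+00  5.e-04] F [ 0.02 -2.54 -1.67] T [-0.402 -0.041 -0.025] op 0.0119 q [-0.    0.47  1.36 -0.    1.31 -0.12]
s 0.19269999999999998 model [0.66534967 0.01110861] 96.943436513111
13
straight [0.65934915 0.06078649] head 97.57793204425202 9.778028146962559e-05
wing [0.6650506  0.01225448] 97.1367238666068 wing vs rod mm 0.7484815600131128
collar along minus wing 1400 [  0   0   0   0  73 188 169 202 295 254   0   0   0   0   0   0   0   0
   0   0   0   0   0   0   0   0   0   0   0]
```

Contact felt: the y force stepped to -2.5 N with a matching moment, at s = 0.1927, where vision predicted. I'll lower 1 mm to rest it on the rod, open the fingers and withdraw upwards.

>>> {"fn": "apply_moves", "kwargs": {
  "commands": [
    [[0.0003,0,0,0],[0.0003,0,0,0],[0.0003,0,0,0],[0,0,0,0],[0,0,0,0],[0,0,0,0],[0,0,0,0],[0,0,0,0]]
  ]
}}

```text
time_s: 23.85
tcp_pos: [0.6658, 0.0112, 0.191]
tcp_rot: [1.119, 1.264, -1.119]
wrist_force: [1.9, -4.4, -0.5]
opening: 0.0113
```

>>> {"fn": "apply_moves", "kwargs": {
  "commands": [
    [[0,0,0,0],[0,0,0,0],[0,0,0,0],[0,0,0,0],[0,0,0,0],[0,0,0,0],[0,0,0,0],[0,0,0,0]]
  ],
  "gripper": 0.035
}}

```text
time_s: 24.65
tcp_pos: [0.6657, 0.0114, 0.1909]
tcp_rot: [1.119, 1.264, -1.119]
wrist_force: [0.4, 0.3, -0.6]
opening: 0.0353
```

>>> {"fn": "apply_moves", "kwargs": {
  "commands": [
    [[-0.005,0,0,0],[-0.008,0,0,0],[-0.012,0,0,0],[-0.015,0,0,0],[-0.02,0,0,0],[-0.02,0,0,0],[-0.01,0,0,0],[0,0,0,0]]
  ]
}}

```text
time_s: 25.45
tcp_pos: [0.6665, 0.0114, 0.2834]
tcp_rot: [1.121, 1.261, -1.116]
wrist_force: [0.4, 0.9, -0.2]
opening: 0.0348
```

```bash
python3 - <<'E'
from path import *
from rig import ctrl
p,M=PL.state();c=grab(ctrl,'wrist','w10');b=grab(ctrl,'scene','s10')
W=fpts(c);hsv=cv2.cvtColor(c['pixels'],cv2.COLOR_RGB2HSV);H,S=hsv[...,0],hsv[...,1]
w=(H>5)&(H<22)&(S>130)&(abs(W[...,0]-.665)<.04)&(abs(W[...,1]-.012)<.04)
Pw=W[w&(W[...,2]>.243)];Pw=Pw[Pw[:,2]>np.median(Pw[:,2])-.003];print('wing top',len(Pw),cv2.minAreaRect((Pw[:,:2]*1000).astype(np.float32)),np.median(Pw[:,2]))
g=Pw.mean(0);d=np.array([np.cos(np.radians(97)),np.sin(np.radians(97))])
D=(hsv[...,2]<95)&(W[...,2]>.203)&(W[...,2]<.218)&(abs(W[...,0]-.663)<.02)&(abs(W[...,1]-.03)<.03);k=(W[D][:,:2]-g[:2])@d
print(np.histogram(k,bins=np.arange(0,.04,.002))[0])
im=np.hstack([c['pixels'][40:440,120:520],cv2.resize(b['pixels'][220:320,210:310],(400,400),interpolation=2)])
cv2.imwrite('pics/c10.png',im[:,:,::-1])
E
```

```text
t 25.45 p [0.6665 0.0114 0.2834] hd 6.98 tilt [-1.0e+00  4.5e-03  6.0e-04] F [ 0.44  0.92 -0.21] T [-0.022 -0.104 -0.047] op 0.0348 q [-0.    0.44  1.2  -0.    1.5  -0.12]
wing top 748 ((648.5719604492188, 12.199827194213867), (44.6996955871582, 30.41555404663086), 6.407141208648682) 0.24816569178220207
[  0   0   0  27  64  83  88 108  94   0   0   0   0   0   0   0   0   0
   0]
```

View pics/c10.png

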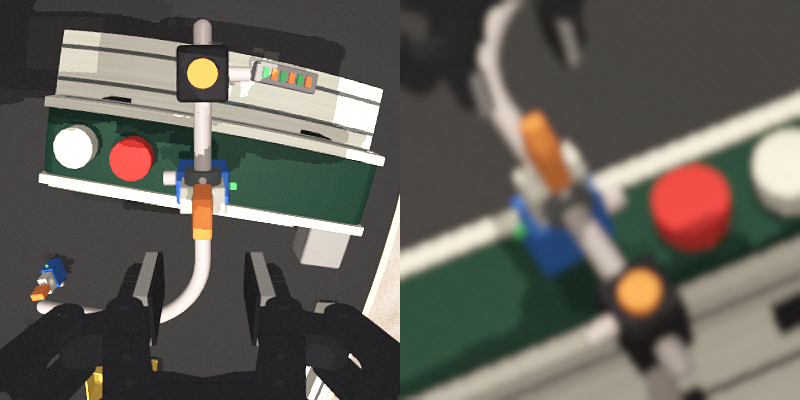

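The clamp hangs on the rod up against the collar and the fingers are clear. I'll check the gap, tilt and bystanders numerically before handing in.

```bash
python3 - <<'E'
from path import *
d=np.array([np.cos(np.radians(97)),np.sin(np.radians(97))]);n=np.array([-d[1],d[0]])
for nm,f in(('w10',fpts),('s10',pts)):
    c=pickle.load(open(nm+'.pkl','rb'));W=f(c);hsv=cv2.cvtColor(c['pixels'],cv2.COLOR_RGB2HSV);H,S,V=hsv[...,0],hsv[...,1],hsv[...,2]
    w=(H>5)&(H<22)&(S>130)&(abs(W[...,0]-.666)<.025)&(abs(W[...,1]-.012)<.025)&(W[...,2]>.21)
    k,l,st,ce=cv2.connectedComponentsWithStats(w.astype(np.uint8));l=l==1+st[1:,4].argmax()
    T=W[l&(W[...,2]>.2455)&(W[...,2]<.2535)];print(nm,'top',len(T),cv2.minAreaRect((T[:,:2]*1000).astype(np.float32)),'z',np.median(T[:,2]))
    g=T[:,:2].mean(0);
    for lo,hi in((.215,.225),(.225,.235),(.235,.245)):
        Q=W[l&(W[...,2]>lo)&(W[...,2]<hi)]
        if len(Q): print(' z',lo,'lat range',np.percentile((Q[:,:2]-[.666,.012])@n,[2,98]).round(4))
    print(' top lat',np.percentile((T[:,:2]-[.666,.012])@n,[2,98]).round(4),'along',np.percentile((T[:,:2]-[.666,.012])@d,[2,98]).round(4))
    D=(V<95)&(W[...,2]>.2)&(W[...,2]<.218)&(abs(W[...,0]-.663)<.02)&(abs(W[...,1]-.03)<.025);kk=(W[D][:,:2]-[.666,.012])@d
    print(' collar along',np.percentile(kk,[2,50,98]).round(4))
a,b=[pickle.load(open(x,'rb'))['pixels'].astype(int) for x in('scene0.pkl','s10.pkl')]
print('changed px: estop/screwdriver',(abs(a-b).max(2)>60)[290:460,390:520].sum(),'pucks',(abs(a-b).max(2)>60)[245:290,272:330].sum())
# leg check
c=pickle.load(open('s10.pkl','rb'));W=pts(c);Q=W[(abs(W[...,2]-.2)<.012)&(abs(W[...,1]+.105)<.02)&(W[...,0]>.5)&(W[...,0]<.6)];print('leg now',Q[:,:2].mean(0),Q[:,0].min())
c=pickle.load(open('scene0.pkl','rb'));W=pts(c);Q=W[(abs(W[...,2]-.2)<.012)&(abs(W[...,1]+.105)<.02)&(W[...,0]>.5)&(W[...,0]<.6)];print('leg before',Q[:,:2].mean(0),Q[:,0].min())
E
```

```text
w10 top 709 ((665.1324462890625, 11.734606742858887), (11.886726379394531, 25.79766273498535), 6.425838470458984) z 0.24813352039617437
 z 0.215 lat range [-0.0049  0.0067]
 z 0.225 lat range [-0.0046  0.0065]
 z 0.235 lat range [-0.0044  0.0067]
 top lat [-0.0049  0.0068] along [-0.012   0.0121]
 collar along [0.0096 0.0161 0.0333]
s10 top 76 ((664.5867919921875, 11.106828689575195), (11.965753555297852, 25.805770874023438), 5.432684421539307) z 0.24891036123018578
 z 0.215 lat range [-0.0038  0.0041]
 z 0.225 lat range [-0.0046  0.0044]
 z 0.235 lat range [-0.0046  0.0036]
 top lat [-0.0042  0.0073] along [-0.0131  0.0106]
 collar along [0.0098 0.0159 0.0182]
changed px: estop/screwdriver 0 pucks 2
leg now [ 0.55184919 -0.10553225] 0.5336618413434665
leg before [ 0.56794847 -0.1054466 ] 0.5338884349727796
```

```bash
python3 -c "
from rig import ctrl
print(ctrl.finish_job())"
```

```text
the job is handed in; nothing more can be done
None
```

The largest sensor clamp is on the rod and home against the set collar, hanging face down over the belt. I handed the job in at about 25.5 s of the 72 s allowed; no verdict was reported.

- **Grip:** The first close missed. The fingertips are really about 43 mm farther back along the tool than the stated TCP implies. I measured this in the wrist camera, saw the clamp had not moved, and gripped again 42 mm lower.
- **Threading and bend:** I followed a path fitted to the rod's edges in the wrist image, with a fit residual of 0.2 mm. Wrist forces stayed at noise level, about 1 N, all the way along.
- **Home:** I felt the collar at 2.5 N, at the spot vision predicted. Lowering 1 mm before release took the wrist force to about 4.8 N. Clamp-to-rod contact force itself is not reported, so I could not check it directly.
- **Last checks:**
  - The block lies within about 1 mm of the collar, upright, with the bore about 6–7° from world y. The station's own axes were not measured.
  - The end of the rod has moved less than 0.5 mm.
  - In the scene image, the pucks, emergency stop and screwdriver look unchanged. I did not compare the spare collar or hex key before and after.
  - The fingers are well clear above the wing.
- **Small disagreement:** The wrist camera put the wing 0.3–0.8 mm to one side of the rod axis while the measured path showed about 0.2 mm. Both are inside the bore's 1.5 mm clearance.

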